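# Secure the vial carriers on the orbital shaker and set its guarded speed dial

### The job

Load the shaker and set its speed: put every vial carrier standing on the bench onto a stud of the shaker's platform, one carrier to a stud, by tilting its oblong eye past the stud's wide head and laying it flat on the platform so that it cannot lift off. Once all of them are on, flip the clear cover of the dial fully back, turn the dial clockwise until its white pointer line stands at the black index on the ring around it, and shut the cover again. Leave the bottles, the beaker and the yellow box where they stand.

Things in the scene. Friction and masses are not known exactly. Their poses are not given: they have to be found in the camera images.
- shaker: Low white bench shaker, fixed, 210 (x) x 400 (y) mm, 55 high. Origin on the bench under the platform's centre; x points away from the robot, z up. A bare aluminium platform (205 x 262 mm, centred on the origin, top 55 above the bench) carries three studs in a row along y; past a thin lip 12 mm high (y = 137) the grey panel with the covered dial, level with the platform, is at the +y end.
- stud_0 (a point): Stud 0 of the platform: point on the stud's axis at the platform surface; axes are the shaker's. Steel post 8 mm diameter, 15 mm high, under a flat round head 35 mm in diameter and 3 mm thick (head from 15 to 18 mm above the platform). Studs stand 80 mm apart along the shaker's y.
- stud_1 (a point): Stud 1 of the platform: point on the stud's axis at the platform surface; axes are the shaker's. Steel post 8 mm diameter, 15 mm high, under a flat round head 35 mm in diameter and 3 mm thick (head from 15 to 18 mm above the platform). Studs stand 80 mm apart along the shaker's y.
- stud_2 (a point): Stud 2 of the platform: point on the stud's axis at the platform surface; axes are the shaker's. Steel post 8 mm diameter, 15 mm high, under a flat round head 35 mm in diameter and 3 mm thick (head from 15 to 18 mm above the platform). Studs stand 80 mm apart along the shaker's y.
- carrier_a_block (a point): Vial carrier (loose, 0.2-0.3 kg; may be absent; all alike): steel foot plate 3 mm thick, 62 wide (y), 111 long (x); on it an aluminium block 30 x 30 x 45 tall with a vial, black cap 22 diameter, 16 above the block. Point: block centre, 25.5 above the underside. z up, x from eye to block; plate runs from x = -91 to +20 of here.
- carrier_a_eye (a point): Centre of this carrier's oblong eye, on the plate's underside, 68 mm to -x of the block's axis; same axes. Eye 30 mm along x, 46 along y, rim 8 wide: a 35 mm stud head will not pass it level. Eye end tilted down 40 degrees, its outer rim (-x end) goes down beside the head, then under it up to the post; then the block end is levelled.
- carrier_b_block (a point): Vial carrier (loose, 0.2-0.3 kg; may be absent; all alike): steel foot plate 3 mm thick, 62 wide (y), 111 long (x); on it an aluminium block 30 x 30 x 45 tall with a vial, black cap 22 diameter, 16 above the block. Point: block centre, 25.5 above the underside. z up, x from eye to block; plate runs from x = -91 to +20 of here.
- carrier_b_eye (a point): Centre of this carrier's oblong eye, on the plate's underside, 68 mm to -x of the block's axis; same axes. Eye 30 mm along x, 46 along y, rim 8 wide: a 35 mm stud head will not pass it level. Eye end tilted down 40 degrees, its outer rim (-x end) goes down beside the head, then under it up to the post; then the block end is levelled.
- carrier_c_block (a point): Vial carrier (loose, 0.2-0.3 kg; may be absent; all alike): steel foot plate 3 mm thick, 62 wide (y), 111 long (x); on it an aluminium block 30 x 30 x 45 tall with a vial, black cap 22 diameter, 16 above the block. Point: block centre, 25.5 above the underside. z up, x from eye to block; plate runs from x = -91 to +20 of here.
- carrier_c_eye (a point): Centre of this carrier's oblong eye, on the plate's underside, 68 mm to -x of the block's axis; same axes. Eye 30 mm along x, 46 along y, rim 8 wide: a 35 mm stud head will not pass it level. Eye end tilted down 40 degrees, its outer rim (-x end) goes down beside the head, then under it up to the post; then the block end is levelled.
- dial (a joint): Angle of the speed dial, rad: grows clockwise seen from above, 0 to 2.4, light friction, stays where it is left. Starts between 0 and 0.3. At 0 its white pointer line points along the shaker's -x.
- dial_grip (a point): On the dial's vertical axis at the height to grip, 37 mm above the panel: the dial has a bar grip 38 mm long (along this point's x), 14 mm thick (y) and 32 mm tall, top 44 mm above the panel. It turns with the dial: the white pointer line on top lies on its -x side.
- index: Flat fixed ring (88 mm diameter) around the dial on the panel, with a small black raised index 38 mm from the axis on this frame's -x side; origin on the dial's axis at panel height. The pointer is at the index when this frame's x and the dial grip's x line up; the index lies 0.9 to 1.5 rad clockwise from the shaker's -x.
- cover (a joint): Angle of the clear hinged cover over the dial, rad: 0 shut, grows as it opens up and away from the robot, stop at 2.1. Stiff hinge: stays where it is left (about 1.5 N at the tab to move it).
- cover_tab (a point): Grip point of the black tab on the cover's front (-x when shut): 40 mm long (away from the hinge), 10 thick (along shaker y), 20 tall. Point 24 mm out from the front wall, 124 from the hinge line along the cover and 20 above it when shut. Pinched across its thickness from above, it swivels between the fingers. Cover 100 x 100, 50 high, open underneath.
- cover_hinge (a point): Middle of the cover's hinge line, which runs along the shaker's y, 2 mm above the panel; 54 mm behind (+x) the dial's axis.
- tip_box: Bystander: yellow box 75 x 110 x 50 mm, origin under its centre. Leave alone.
- beaker: Bystander: glass beaker, 70 mm diameter, 85 mm tall, origin under its centre. Leave alone.
- reagent: Bystander: amber bottle, 74 mm diameter, 160 mm tall, origin under its centre. Leave alone.
- wash: Bystander: white bottle, 60 mm diameter, 150 mm tall, origin under its centre. Leave alone.

How it is judged:
By the outcome, as a careful person would: the job done as asked, in the order asked, and still so for the second after the job is handed in, with the robot touching nothing.
Of carrier_a, carrier_b, carrier_c only 2 to 3 are there at a start; the rules pass over those that are not, and their reading is None.
At some moment in a run one of carrier_a, carrier_b, carrier_c may be knocked a few centimetres aside while the robot is not near it.
Once in a run the grip may slacken for a moment while it holds something.
It also fails if it takes over 210 s, if anything falls off the work surface, if the arm or the gripper's body presses on something with over 40 N, if the wrist force passes 120 N, or if a joint passes its speed limit or range.

### The arm

A 6-joint arm with a two-finger parallel gripper is mounted at the origin on the work surface. World frame = base frame: x ahead of the robot, y to its left, z up, the work surface at z = 0. Lengths are in mm, angles in rad, forces in N, time in s.
With the tool pointing down it reaches from about 300 to 825 mm from the base axis. Payload 5.4 kg.
Tool frame: the origin (TCP) lies midway between the tips of the shut fingers; the grasp point (between the pads) lies 19 mm behind it; z points along the fingers, y is the line along which they close (so a half turn about z gives the same grasp; the last joint's range is limited). The gripper opens to 92 mm and grips with 3 to 60 N. Pads are 20 mm wide; open, the fingers measure 128 mm over their backs; the gripper's body (75 mm by 189 mm) begins 69 mm behind the grasp point.
Start: joints at [-1.338, 0.158, 1.597, -0, 1.386, -0.21], TCP at [246.346, -519.538, 214.601] pointing down, gripper open.
Joint ranges: [-2.91, 2.91], [-0.94, 2.29], [0.18, 2.7], [-1.29, 4.43], [0.17, 2.64], [-3, 3]. Speed limits (rad/s): [2.57, 2.57, 3.14, 3.14, 3.14, 3.14].

### API

Orientations are given as a unit quaternion [x, y, z, w].
In Python, from station import get_obs, get_image, close_job, find_in, tip_of gives the robot as it stands.
- The arm moves only by the tool step_arm, never from a script. Its argument "commands" is a list that holds one entry, the list of rows, each a list of 6 numbers: the shift along the tool's x, y, z normalised to -1 to 1, where 1 is 0.5 m, then the turn, a rotation vector about the tool's x, y, z normalised to -1 to 1, where 1 is pi/2 rad. A call has 1 to 12 rows; each row is the pose to reach, as a shift and turn from the pose commanded when the call began, along the tool's axes at that moment; what a row does not reach only later rows make up. A row lasts 1/8 s, in which the tool goes at most 62.5 mm and 10.7 degrees, less where a joint would pass 70% of its speed; a pose out of reach is approached as far as the arm can. A call with a number of a shift or a turn outside -1 to 1 is refused whole. A call with a gripper value outside its range is refused whole. "claw" is the opening, from -1 (shut) to 1 (fully open), so that 0 is half open, set as the call begins (left out, the last holds). The fingers move at their own pace and stop on an object; "grip_force" is the grip in N (left out, the last holds). Time passes only in rows, so rows that repeat a pose let the fingers close. It gives the time, the measured TCP pose, the force, the opening and the grip force at its end, in the units of the state.
- get_obs(): the state, without advancing time (a new reading comes with each control period).
- get_image(name): name is "side" or "top"; returns a dict with "pixels" (480x640x3 uint8, blue, green, red), "range_z" (480x640 float32, mm along the optical axis (not along the pixel's ray), 0 where there is no reading), "camera_matrix" (3x3 intrinsics, pixels), "R" (3x3) and "t" (3): a world point X has camera coordinates R X + t. Camera axes: x right, y down, z forward; pixel columns grow to the right and rows downward; lengths in mm; the calibration is good to about 2 mm. A picture is of the moment at which its call begins.
- close_job(): hands the job in; it is judged then, once.
Trained networks look in the newest picture that a camera, given by its name, has taken for a name from the list of things; names that differ only in an ending like _2 or _b are one class to them, and where a whole thing is asked for, a point or a joint stands for the part that bears it (a point fixed in the world has none). Each returns a list of dicts, best first, with "confidence" (0 to 1); they miss things now and then, are a little off and sometimes report something else, mostly with a low value. They report only what shows in the picture. A call takes as long as a camera call.
- find_in(target, camera): "location" ([column, row] in pixels, amid what is visible of it).
- tip_of(target, camera): "location" ([column, row] in pixels: a listed point, or the origin of a listed thing).
The state is a dict: "t": time; "q": joint angles; "joint_vel": joint speeds; "tau": joint torques, N m; "ee_pos": TCP position; "tool_rot": TCP orientation; "wrist_force": force on the tool from outside, world axes, zero at the start; "wrist_torque": the same for the moment, N m; "grip_width": opening from 0.0 (shut) to 1.0 (fully open); "grasp_force": force on a finger pad.
Only numpy, scipy, OpenCV 4.12 (cv2) and the standard library are available. Lean on these libraries where they do the work, as an engineer would, in place of code of your own. Each camera call takes 0.05 s, during which the arm holds its last target. There are 200 camera calls.

## Working session

There is one attempt and no reset: what is moved stays moved. The work goes in short steps, Python scripts to look and compute and a tool call to move; the robot and the scene stay as the last step left them, time stands still between calls to the robot, and variables do not carry over. Pictures are saved under pics/ and viewed, at most 14 in all, crops included, and the job is handed in when it is done.

Besides the shell and the picture viewer there is one more tool, called after "Request:" as name(argument=value, ...), one argument or row to a line, values as JSON. step_arm: Moves the arm, as the interface text tells. Scaled input: -1 to 1 covers 0.5 m each way for a shift and pi/2 rad each way for a turn. Its arguments: {"type":"object","properties":{"commands":{"type":"array","items":{"type":"array","items":{"type":"array","items":{"type":"number","minimum":-1,"maximum":1}}}},"claw":{"type":"number"},"grip_force":{"type":"number"}},"required":["commands"]}

```bash
ls; mkdir -p pics; cat > h.py <<'E'
import numpy as np, cv2
from scipy.spatial.transform import Rotation as Ro
from station import *
def P(im,u,v,z=None,r=2):
    K=im["camera_matrix"];R=np.array(im["R"]);t=np.array(im["t"]);u0,v0=int(round(u)),int(round(v))
    ray=np.linalg.inv(K)@[u,v,1]
    if z is None:
        p=im["range_z"][max(0,v0-r):v0+r+1,max(0,u0-r):u0+r+1];p=p[p>0]
        if not len(p): return None
        return R.T@(ray*np.median(p)-t)
    c=-R.T@t;d=R.T@ray
    return c+d*(z-c[2])/d[2]
def cloud(im):
    K=im["camera_matrix"];z=im["range_z"].astype(float);v,u=np.mgrid[:480,:640]
    p=np.stack([u,v,np.ones_like(u)],-1)@np.linalg.inv(K).T*z[...,None]
    return (p-np.array(im["t"]))@np.array(im["R"])
E
python3 - <<'E'
from h import *
np.set_printoptions(precision=1,suppress=True)
for c in("top","side"):
    im=get_image(c);cv2.imwrite(f"pics/{c}0.png",im["pixels"]);print(c,-np.array(im["R"]).T@im["t"])
    for n in["carrier_a_block","carrier_a_eye","stud_0","dial_grip","index","cover_tab","cover_hinge","shaker","tip_box","beaker","reagent","wash"]:
        for d in tip_of(n,c)[:4]:
            if d["confidence"]>.3: print(n,round(d["confidence"],2),np.array(d["location"]),P(im,*d["location"]))
E
```

```text
pics
top [ 402.6  -62.4 1005.7]
carrier_a_block 0.76 [358.5 237.6] [ 553.9 -141.6   63.5]
carrier_a_eye 0.72 [358.6 272.6] [ 486.4 -147.2   -0.3]
stud_0 0.97 [215.4 223.9] [576.9 155.6  73.6]
stud_0 0.96 [253.8 229.4] [566.6  75.6  72.8]
stud_0 0.9 [290.3 231.9] [562.4  -0.1  72.8]
stud_0 0.42 [476.8 290.3] [ 451.6 -404.     0. ]
dial_grip 0.44 [478.4 293.9] [ 443.9 -407.1    0.2]
cover_tab 0.73 [143.2 280.1] [457.9 291.6  86.7]
cover_hinge 0.98 [160.2 221.8] [573.  257.9 109.1]
cover_hinge 0.71 [439.6 174.7] [ 682.3 -305.7   94.1]
cover_hinge 0.43 [255.8 232.4] [560.3  71.2  72.8]
shaker 0.8 [256.8 233.9] [560.   71.4  56.2]
tip_box 0.86 [363.8 163.6] [ 718.6 -154.2   50.2]
beaker 0.92 [425.8 335.1] [ 354.7 -290.2    3.8]
reagent 0.71 [479.1 255.9] [ 521.8 -397.5   42.4]
wash 0.67 [305.4 141.7] [756.6 -27.7  76.8]
side [201.7 778.4 843.2]
carrier_a_eye 0.8 [367.2 253. ] [ 478.5 -142.5   -1.2]
carrier_a_eye 0.52 [230.4 247.1] [763.5 -10.4  25.4]
stud_0 0.93 [269.4 315.1] [566.8 172.1  67.2]
stud_0 0.85 [286.7 286.8] [567.9  94.5  70.9]
stud_0 0.72 [307.8 261.8] [559.3  11.1  71.1]
cover_tab 0.82 [295.8 376.8] [455.2 291.4  86.2]
cover_tab 0.41 [273.9 222. ] [ 703.4 -113.6   42. ]
cover_hinge 0.66 [234.8 356.8] [558.2 309.4 107.8]
shaker 0.75 [293.7 375.3] [460.  289.5  85.3]
shaker 0.72 [291.4 305.6] [544.7 122.9  54.3]
tip_box 0.66 [272.1 222.2] [ 705.1 -108.    45. ]
beaker 0.96 [441.8 227.5] [ 337.5 -263.2   29.6]
reagent 0.9 [307.6 183.6] [ 697.9 -295.6   38.3]
reagent 0.6 [230.2 247.9] [764.5 -10.6  22.5]
wash 0.85 [231.2 244.1] [762.  -13.   32.9]
wash 0.59 [274.2 222.6] [ 703.2 -114.4   39.7]
```

View pics/top0.png

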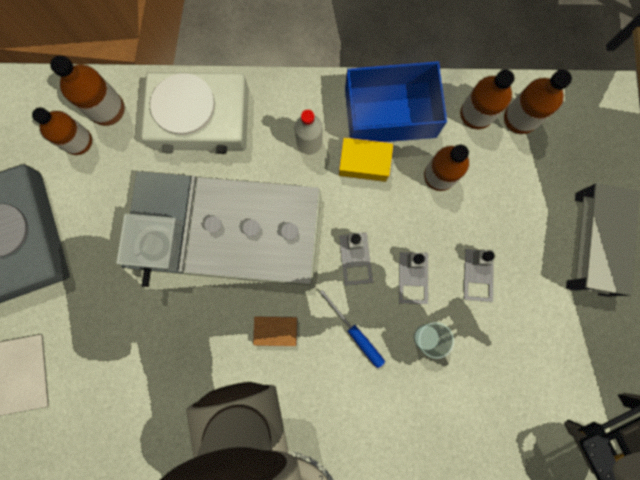

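View pics/side0.png

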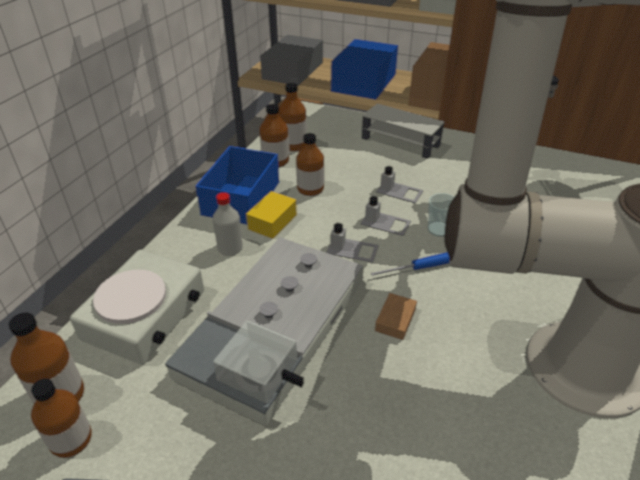

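The top view shows three carriers: caps at about (355,240), (418,260) and (487,256), with the eyes below them toward the robot. The stud heads are at (213,224), (252,228) and (289,232), and the covered dial is at (153,245) with its tab at (146,278). The side view agrees. I'll refine with a zoomed crop and the depth data.

```bash
python3 - <<'E'
from h import *
np.set_printoptions(precision=1,suppress=True)
im=get_image("top");X=cloud(im);ok=im["range_z"]>0
print("px/mm",im["camera_matrix"][0,0]/1000, "bench z std",X[300:320,380:400,2].std())
def comps(m,amin):
    n,l,s,c=cv2.connectedComponentsWithStats(m.astype(np.uint8))
    for i in range(1,n):
        if s[i,4]>=amin: yield c[i],s[i],X[l==i]
reg=lambda u0,u1,v0,v1:np.pad(np.ones((v1-v0,u1-u0),bool),((v0,480-v1),(u0,640-u1)))
print("studs")
for c,s,p in comps(ok&(X[...,2]>66)&(X[...,2]<80)&reg(195,312,190,270),20):print(c,s[4],p.mean(0),P(im,*c,z=73))
print("blocks")
for c,s,p in comps(ok&(X[...,2]>35)&(X[...,2]<75)&reg(335,505,225,275),20):
    q=p[p[:,2]<54];k=p[p[:,2]>58];print(c,s[4],"block",len(q),q.mean(0),"cap",len(k),k.mean(0) if len(k) else 0)
print("plates")
for c,s,p in comps(ok&(X[...,2]>1.2)&(X[...,2]<6)&reg(335,505,225,310),60):
    r=cv2.minAreaRect(p[:,:2].astype(np.float32));print(c,s,p.mean(0),r)
print("platform")
m=ok&(X[...,2]>52)&(X[...,2]<58)&reg(110,330,160,300)
for c,s,p in comps(m,500):print(c,s[4],p.mean(0),cv2.minAreaRect(p[:,:2].astype(np.float32)))
a=cv2.resize(im["pixels"][225:310,335:505],None,fx=4.5,fy=4.5,interpolation=cv2.INTER_CUBIC);cv2.imwrite("pics/c1.png",a)
for cam in("top",):
  for n in("carrier_a_eye","carrier_b_block"):
    for k in range(2):
      print(n,[(round(d["confidence"],2),P(im,*d["location"],z=3 if "eye" in n else 64)[:2],d["location"]) for d in tip_of(n,cam) if d["confidence"]>.1])
E
```

```text
px/mm 0.45844421147784514 bench z std 1.7748812333963009
studs
[213.1 223.8] 223 [577.1 160.4  73.1] [577.1 160.4  73. ]
[251.4 227.2] 224 [571.2  80.8  73.2] [571.2  80.8  73. ]
[289.8 230.5] 221 [565.2   0.9  73.1] [565.2   0.9  73. ]
blocks
[355.3 239.4] 214 block 119 [ 550.2 -135.    46.7] cap 94 [ 553.1 -136.5   63.6]
[485.7 256.2] 240 block 135 [ 519.1 -404.8   46.1] cap 98 [ 521.  -410.9   63.4]
[417.6 259. ] 234 block 133 [ 511.4 -264.3   46.1] cap 95 [ 513.2 -267.3   63.4]
plates
[355.6 259.6] [338 232  39  58 832] [ 514.8 -140.4    3.1] ((513.483642578125, -138.93458557128906), (123.71572875976562, 80.34053802490234), 6.31467342376709)
[411.9 278.7] [394 248  36  57 779] [ 474.6 -262.9    3.1] ((480.5688171386719, -263.6696472167969), (75.26069641113281, 123.02239227294922), 85.27804565429688)
[477.5 277. ] [461 249  35  57 719] [ 480.5 -405.6    3.1] ((481.7670593261719, -406.65045166015625), (75.00257873535156, 117.75066375732422), 84.1356430053711)
platform
[235.2 223.9] 12794 [581.6 118.5  55.1] ((576.5363159179688, 147.81698608398438), (396.1742248535156, 210.03009033203125), 85.69701385498047)
carrier_a_eye [(0.86, array([ 484.5, -141.5]), [356.1, 273.3]), (0.57, array([472. , 314.8]), [147.6, 276.0])]
carrier_a_eye [(0.86, array([ 484.5, -141.5]), [356.1, 273.3]), (0.57, array([472. , 314.8]), [147.6, 276.0])]
carrier_b_block [(0.59, array([ 515.2, -265.5]), [418.6, 256.9])]
carrier_b_block [(0.59, array([ 515.2, -265.5]), [418.6, 256.9])]
```

View pics/c1.png

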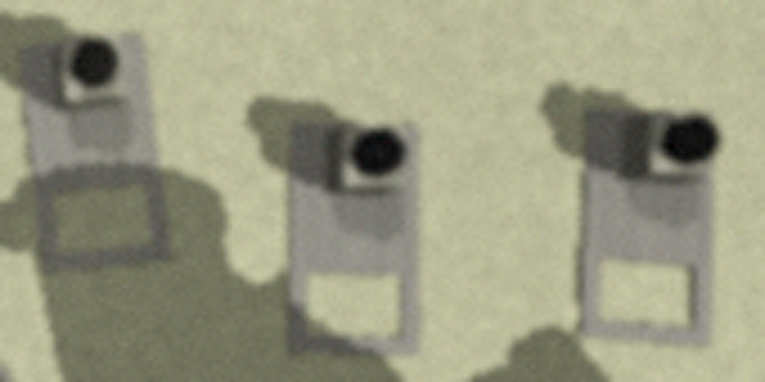

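The crop shows the caps at (93,62), (377,152) and (690,138), and the eye centres at about (103,217), (354,305) and (644,294) in crop pixels. Next I'll compute the carrier poses and the tool moves.

```bash
cat >> h.py <<'E'
def dn(yaw,pitch=0):
    # tool down, tool x = (cos yaw, sin yaw); pitch>0 tips fingers forward (eye end of a carrier ahead drops)
    return Ro.from_euler('z',yaw,degrees=True)*Ro.from_euler('y',-pitch,degrees=True)*Ro.from_euler('x',180,degrees=True)
def rel(pos,rot,p0=None,r0=None):
    o=get_obs();p0=np.array(o["ee_pos"]) if p0 is None else np.array(p0);r0=Ro.from_quat(o["tool_rot"]) if r0 is None else r0
    return np.round(np.r_[r0.inv().apply(np.array(pos)-p0)/500,(r0.inv()*rot).as_rotvec()/(np.pi/2)],4)
E
python3 - <<'E'
from h import *
np.set_printoptions(precision=2,suppress=True)
im=get_image("top")
for c,e in(((93,62),(103,217)),((377,152),(354,305)),((690,138),(644,294))):
    f=lambda q,z:P(im,(q[0]+.5)/4.5-.5+335,(q[1]+.5)/4.5-.5+225,z=z)
    C=f(c,64);E=f(e,2);d=C-E;print("cap",C,"eye",E,"dist",np.hypot(*d[:2]),"yaw",np.degrees(np.arctan2(d[1],d[0])))
o=get_obs();R=Ro.from_quat(o["tool_rot"]);print(R.as_matrix(),o["ee_pos"])
E
```

```text
cap [ 552.07 -134.9    64.  ] eye [ 485.69 -144.61    2.  ] dist 67.09317064338411 yaw 8.32626439492373
cap [ 512.14 -264.96   64.  ] eye [ 444.98 -265.63    2.  ] dist 67.16465181419528 yaw 0.5754274289333188
cap [ 520.62 -408.26   64.  ] eye [ 452.31 -405.41    2.  ] dist 68.37688415537639 yaw -2.3851190340855157
[[ 0.9   0.43  0.  ]
 [ 0.43 -0.9  -0.  ]
 [-0.    0.   -1.  ]] [ 246.35 -519.54  214.63]
```

```bash
python3 - <<'E'
from h import *
print(rel([551.5,-135,110],dn(8.3)).tolist(),rel([551.5,-135,110],dn(188.3)).tolist())
E
```

```text
[0.881, -0.4334, 0.2092, 0.0, 0.0, 0.1897] [0.881, -0.4334, 0.2092, -0.0, 0.0, -1.8103]
```

Request:
step_arm(
  commands=[
    [[0.881, -0.433, 0.209, 0, 0, 0.19], [0.881, -0.433, 0.209, 0, 0, 0.19], [0.881, -0.433, 0.209, 0, 0, 0.19], [0.881, -0.433, 0.209, 0, 0, 0.19], [0.881, -0.433, 0.209, 0, 0, 0.19], [0.881, -0.433, 0.209, 0, 0, 0.19], [0.881, -0.433, 0.209, 0, 0, 0.19], [0.881, -0.433, 0.209, 0, 0, 0.19], [0.881, -0.433, 0.209, 0, 0, 0.19], [0.881, -0.433, 0.209, 0, 0, 0.19], [0.881, -0.433, 0.209, 0, 0, 0.19], [0.881, -0.433, 0.209, 0, 0, 0.19]],
  ],
  claw=0.4,
  grip_force=40,
)

```text
t: 3.1
ee_pos: [551.3, -136.5, 110.6]
tool_rot: [0.997, 0.071, 0.0, 0.0]
wrist_force: [-0.7, 0.6, -0.2]
grip_width: 0.701
grasp_force: 0.0
```

Request:
step_arm(
  commands=[
    [[0, 0, 0.1, 0, 0, 0], [0, 0.0, 0.192, 0, 0, 0], [0, 0.0, 0.192, 0, 0, 0], [0, 0.0, 0.192, 0, 0, 0]],
  ],
)

```text
t: 3.6
ee_pos: [552.7, -136.2, 16.0]
tool_rot: [0.997, 0.072, 0.001, 0.001]
wrist_force: [0.0, -0.6, 0.5]
grip_width: 0.697
grasp_force: 0.0
```

Request:
step_arm(
  commands=[
    [[0, 0, 0, 0, 0, 0], [0, 0, 0, 0, 0, 0], [0, 0, 0, 0, 0, 0], [0, 0, 0, 0, 0, 0], [0, 0, 0, 0, 0, 0], [0, 0, 0, 0, 0, 0]],
  ],
  claw=-1,
)

```text
t: 4.35
ee_pos: [552.1, -135.5, 14.7]
tool_rot: [0.997, 0.072, 0.0, 0.0]
wrist_force: [-0.8, -1.3, 4.9]
grip_width: 0.324
grasp_force: 40.0
```

```bash
cat >> h.py <<'E'
import json,os
def cmd(): 
    s=json.load(open("cmd.json"));return np.array(s[0]),Ro.from_quat(s[1])
def setcmd(p,r): json.dump([list(map(float,p)),list(map(float,r.as_quat()))],open("cmd.json","w"))
def app(rows):
    p,r=cmd()
    for w in rows: w=np.array(w,float);p,r=p+r.apply(w[:3]*500),r*Ro.from_rotvec(w[3:]*np.pi/2)
    setcmd(p,r)
def plan(*poses):
    p,r=cmd()
    for q,s in poses: print(np.round(rel(q,s,p,r),3).tolist(), "->",np.round(q,1))
    o=get_obs();print("cmd-meas",np.round(p-o["ee_pos"],1),np.round((r.inv()*Ro.from_quat(o["tool_rot"])).as_rotvec()*57.3,1))
ST=np.array([[565.2,.9],[571.2,80.8],[577.1,160.4]])
YS=-4.27
def wp(k,xin,zin,pitch,h=14.5,dx=0,dy=0,yaw=YS):
    rc=Ro.from_euler('z',yaw,degrees=True)*Ro.from_euler('y',-pitch,degrees=True)
    a=np.radians(yaw);pw=np.r_[ST[k],55]+[xin*np.cos(a),xin*np.sin(a),zin]
    return pw-rc.apply([-83+dx,dy,-h]),dn(yaw,pitch)
E
python3 - <<'E'
from h import *
o=get_obs();setcmd([246.35,-519.54,214.6],Ro.from_quat(o["tool_rot"])) 
# commanded chain: initial pose yaw 25.5ish
p=np.array([246.346,-519.538,214.601]); 
r0=Ro.from_matrix([[.9028,.43,0],[.43,-.9028,0],[0,0,-1]])
q=[-1.338,.158,1.597,0,1.386,-.21]
setcmd(p,r0);app([[0.881,-0.433,0.209,0,0,0.19],[0,0,.192,0,0,0]])
pp,r=cmd();print(pp,r.as_quat(),o["ee_pos"],o["tool_rot"])
setcmd(pp,r)
a=wp(2,-25,75,40);print(pp+[0,0,150])
plan((pp+[0,0,150],r),a)
E
```

```text
[ 550.94234398 -134.65676217   14.101     ] [0.99733472 0.07296206 0.         0.        ] [ 552.10267845 -135.49514765   14.68741923] [9.97393998e-01 7.21449352e-02 4.54596576e-04 3.37443834e-04]
[ 550.94234398 -134.65676217  164.101     ]
[0.0, 0.0, -0.3, 0.0, 0.0, 0.0] -> [ 550.9 -134.7  164.1]
[0.195, -0.563, -0.361, -0.049, 0.443, 0.135] -> [606.3 158.2 194.5]
cmd-meas [-1.2  0.8 -0.6] [-0.   0.   0.1]
```

Request:
step_arm(
  commands=[
    [[0, 0, -0.1, 0, 0, 0], [0, 0, -0.2, 0, 0, 0], [0, 0, -0.3, 0, 0, 0], [0, 0, -0.3, 0, 0, 0], [0.195, -0.563, -0.361, -0.049, 0.443, 0.135], [0.195, -0.563, -0.361, -0.049, 0.443, 0.135], [0.195, -0.563, -0.361, -0.049, 0.443, 0.135], [0.195, -0.563, -0.361, -0.049, 0.443, 0.135], [0.195, -0.563, -0.361, -0.049, 0.443, 0.135], [0.195, -0.563, -0.361, -0.049, 0.443, 0.135], [0.195, -0.563, -0.361, -0.049, 0.443, 0.135], [0.195, -0.563, -0.361, -0.049, 0.443, 0.135]],
  ],
)

```text
t: 5.85
ee_pos: [607.1, 155.9, 193.2]
tool_rot: [0.939, -0.037, 0.341, 0.014]
wrist_force: [0.2, -0.2, -2.2]
grip_width: 0.326
grasp_force: 40.0
```

```bash
python3 - <<'E'
from h import *
app([[0.195, -0.563, -0.361, -0.049, 0.443, 0.135]])
plan(wp(2,-25,20,40),wp(2,-25,8,40))
im=get_image("side");cv2.imwrite("pics/s1.png",cv2.resize(im["pixels"][200:420,180:420],None,fx=2.5,fy=2.5))
E
```

```text
[-0.071, -0.0, 0.084, 0.0, -0.0, -0.0] -> [606.3 158.2 139.5]
[-0.087, -0.0, 0.103, 0.0, -0.0, -0.0] -> [606.3 158.2 127.5]
cmd-meas [-0.7  2.2  1.4] [-0.2 -0.1  0.1]
```

View pics/s1.png

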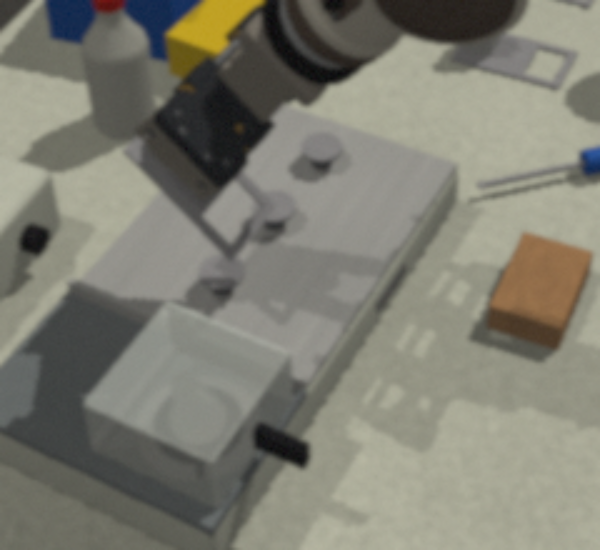

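The carrier is tilted with its eye end down, just above the stud nearest the panel at crop (220,270). I'll lower it beside the head.

Request:
step_arm(
  commands=[
    [[-0.071, 0, 0.084, 0, 0, 0], [-0.071, 0, 0.084, 0, 0, 0], [-0.087, 0, 0.103, 0, 0, 0], [-0.087, 0, 0.103, 0, 0, 0], [-0.087, 0, 0.103, 0, 0, 0], [-0.087, 0, 0.103, 0, 0, 0]],
  ],
)

```text
t: 6.65
ee_pos: [608.1, 157.6, 128.5]
tool_rot: [0.939, -0.036, 0.343, 0.013]
wrist_force: [-0.4, -0.4, -1.1]
grip_width: 0.318
grasp_force: 40.0
```

```bash
python3 - <<'E'
from h import *
app([[-0.087, 0, 0.103, 0, 0, 0]])
o=get_obs();print(o["ee_pos"],o["wrist_force"])
plan(wp(2,-15,8,40),wp(2,-8,8,40),wp(2,-7,8,20),wp(2,-6,8,0),wp(2,-15,6,0),wp(2,-15,2,0))
E
```

```text
[608.1300059  157.59049864 128.51676579] [-0.38619285 -0.41134755 -1.06836074]
[0.016, -0.0, 0.012, 0.0, -0.0, -0.0] -> [616.3 157.5 127.5]
[0.026, -0.0, 0.022, 0.0, -0.0, -0.0] -> [623.2 157.  127.5]
[0.028, -0.0, 0.081, 0.0, -0.223, -0.0] -> [643.  155.5 105. ]
[0.009, -0.0, 0.138, -0.0, -0.445, -0.0] -> [653.9 154.7  77.5]
[-0.007, -0.0, 0.129, -0.0, -0.445, -0.0] -> [644.9 155.3  75.5]
[-0.012, -0.0, 0.135, -0.0, -0.445, -0.0] -> [644.9 155.3  71.5]
cmd-meas [-1.9  0.5 -1.3] [-0.   0.1  0.1]
```

Request:
step_arm(
  commands=[
    [[0.016, 0, 0.012, 0, 0, 0], [0.026, 0, 0.022, 0, 0, 0], [0.026, 0, 0.022, 0, 0, 0], [0.026, 0, 0.022, 0, 0, 0]],
  ],
)

```text
t: 7.15
ee_pos: [624.3, 156.1, 126.9]
tool_rot: [0.939, -0.036, 0.342, 0.013]
wrist_force: [0.6, 1.0, -2.5]
grip_width: 0.324
grasp_force: 40.0
```

Request:
step_arm(
  commands=[
    [[0.002, 0, 0.059, 0, -0.223, 0], [0.002, 0, 0.059, 0, -0.223, 0], [0.002, 0, 0.059, 0, -0.223, 0], [-0.017, 0, 0.116, 0, -0.445, 0], [-0.017, 0, 0.116, 0, -0.445, 0], [-0.017, 0, 0.116, 0, -0.445, 0], [-0.017, 0, 0.116, 0, -0.445, 0]],
  ],
)

```text
t: 8.02
ee_pos: [654.0, 153.6, 75.6]
tool_rot: [0.999, -0.038, 0.001, 0.001]
wrist_force: [-2.4, -1.2, -3.4]
grip_width: 0.324
grasp_force: 40.0
```

```bash
python3 - <<'E'
from h import *
app([[0.026,0,.022,0,0,0],[-0.017, 0, 0.116, 0, -0.445, 0]])
o=get_obs();print(o["ee_pos"],o["wrist_force"],o["grip_width"])
plan(wp(2,-15,6,0),wp(2,-15,1,0))
im=get_image("side");cv2.imwrite("pics/s2.png",cv2.resize(im["pixels"][200:420,180:420],None,fx=2.5,fy=2.5))
E
```

```text
[654.01154517 153.61205517  75.59724366] [-2.42407677 -1.18223626 -3.40408747] 0.3243467939645844
[-0.018, -0.0, 0.004, -0.0, 0.0, -0.0] -> [644.9 155.3  75.5]
[-0.018, -0.0, 0.014, -0.0, 0.0, -0.0] -> [644.9 155.3  70.5]
cmd-meas [-0.1  0.9  1.7] [-0.1  0.1  0.1]
```

View pics/s2.png

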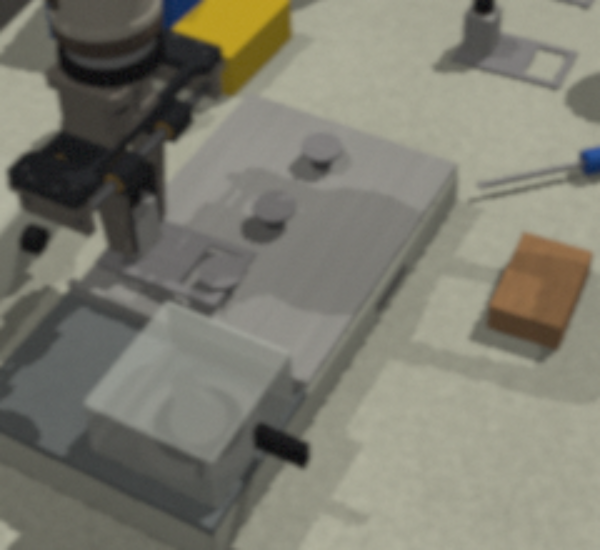

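The eye is now hooked around the stud at crop (220,270), with the rim under the head. I'll centre it, lower it and release.

Request:
step_arm(
  commands=[
    [[-0.018, 0, 0.004, 0, 0, 0], [-0.018, 0, 0.01, 0, 0, 0], [-0.018, 0, 0.015, 0, 0, 0], [-0.018, 0, 0.015, 0, 0, 0]],
  ],
)

```text
t: 8.57
ee_pos: [646.7, 154.6, 70.6]
tool_rot: [0.999, -0.038, 0.001, -0.0]
wrist_force: [-2.4, 0.7, 2.2]
grip_width: 0.324
grasp_force: 40.0
```

Request:
step_arm(
  commands=[
    [[0, 0, 0, 0, 0, 0], [0, 0, 0, 0, 0, 0], [0, 0, 0, 0, 0, 0], [0, 0, -0.1, 0, 0, 0], [0, 0, -0.2, 0, 0, 0], [0, 0, -0.2, 0, 0, 0]],
  ],
  claw=0.1,
)

```text
t: 9.32
ee_pos: [649.7, 154.7, 175.9]
tool_rot: [0.999, -0.038, 0.005, -0.001]
wrist_force: [0.6, -0.5, 0.5]
grip_width: 0.554
grasp_force: 0.0
```

```bash
python3 - <<'E'
from h import *
app([[-0.018, 0, 0.015, 0, 0, 0],[0,0,-.2,0,0,0]])
np.set_printoptions(precision=1,suppress=True)
im=get_image("top");X=cloud(im);ok=im["range_z"]>0
m=(ok&(X[...,2]>35)&(X[...,2]<75));m[:225]=0;m[275:]=0;m[:,:335]=0;m[:,520:]=0
n,l,s,c=cv2.connectedComponentsWithStats(m.astype(np.uint8))
for i in range(1,n):
    if s[i,4]>=40: p=X[l==i];print(c[i],s[i,4],p[p[:,2]<54].mean(0),p[p[:,2]>58].mean(0))
for d in tip_of("carrier_a_eye","top")+tip_of("carrier_a_block","top"): print(d,P(im,*d["location"],z=2))
cv2.imwrite("pics/t3.png",cv2.resize(im["pixels"][180:310,130:510],None,fx=2.1,fy=2.1,interpolation=cv2.INTER_CUBIC))
plan(([512,-265,120],dn(.6)),([512,-265,14],dn(.6)))
E
```

```text
[485.6 256.3] 241 [ 518.8 -405.1   45.4] [ 520.9 -410.6   63.2]
[417.5 259. ] 235 [ 511.4 -264.2   46.1] [ 513.  -267.1   63.7]
{'location': [215.6, 221.5], 'confidence': 0.63} [595.8 172.1   2. ]
{'location': [219.5, 186.6], 'confidence': 0.82} [676.2 167.4   2. ]
[-0.202, 0.858, 0.099, -0.0, 0.0, -0.054] -> [ 512 -265  120]
[-0.202, 0.858, 0.311, -0.0, 0.0, -0.054] -> [ 512 -265   14]
cmd-meas [-0.5  0.8  1.3] [-0.  -0.1  0.1]
```

View pics/t3.png

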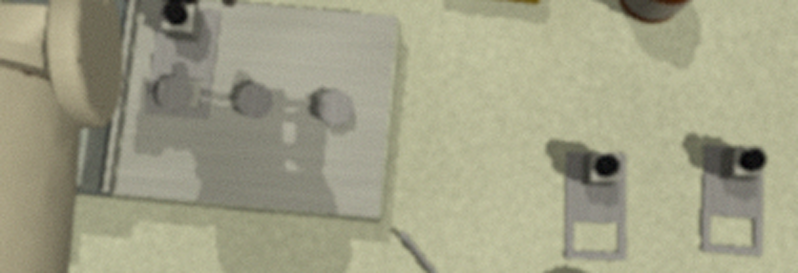

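The first carrier lies flat on its stud at crop (175,90), and the other two at (605,170) and (750,165) haven't moved. Next is the second carrier.

Request:
step_arm(
  commands=[
    [[-0.202, 0.858, 0.099, 0, 0, -0.054], [-0.202, 0.858, 0.099, 0, 0, -0.054], [-0.202, 0.858, 0.099, 0, 0, -0.054], [-0.202, 0.858, 0.099, 0, 0, -0.054], [-0.202, 0.858, 0.099, 0, 0, -0.054], [-0.202, 0.858, 0.099, 0, 0, -0.054], [-0.202, 0.858, 0.099, 0, 0, -0.054], [-0.202, 0.858, 0.099, 0, 0, -0.054], [-0.202, 0.858, 0.099, 0, 0, -0.054], [-0.202, 0.858, 0.099, 0, 0, -0.054]],
  ],
  claw=0.4,
)

```text
t: 10.72
ee_pos: [512.8, -263.7, 119.6]
tool_rot: [1.0, 0.005, -0.0, -0.001]
wrist_force: [-0.6, 0.2, 0.3]
grip_width: 0.698
grasp_force: 0.0
```

Request:
step_arm(
  commands=[
    [[0, 0, 0.1, 0, 0, 0], [0, 0, 0.212, 0, 0, 0], [0, 0, 0.212, 0, 0, 0], [0, 0, 0.212, 0, 0, 0]],
  ],
)

```text
t: 11.22
ee_pos: [514.1, -265.6, 16.2]
tool_rot: [1.0, 0.005, 0.001, 0.001]
wrist_force: [-0.2, -0.0, 1.2]
grip_width: 0.697
grasp_force: 0.0
```

Request:
step_arm(
  commands=[
    [[0, 0, 0, 0, 0, 0], [0, 0, 0, 0, 0, 0], [0, 0, 0, 0, 0, 0], [0, 0, 0, 0, 0, 0], [0, 0, 0, 0, 0, 0]],
  ],
  claw=-1,
)

```text
t: 11.85
ee_pos: [513.1, -266.2, 15.0]
tool_rot: [1.0, 0.004, 0.0, 0.001]
wrist_force: [0.6, 0.1, 4.3]
grip_width: 0.323
grasp_force: 40.0
```

```bash
python3 - <<'E'
from h import *
app([[-0.202, 0.858, 0.099, 0, 0, -0.054],[0,0,.212,0,0,0]])
p,r=cmd();plan((p+[0,0,150],r),wp(1,-25,75,40),wp(1,-25,20,40))
E
```

```text
[-0.0, -0.0, -0.3, 0.0, 0.0, 0.0] -> [ 512.1 -265.   164.2]
[0.183, -0.686, -0.36, -0.019, 0.444, 0.051] -> [600.4  78.6 194.5]
[0.183, -0.686, -0.25, -0.019, 0.444, 0.051] -> [600.4  78.6 139.5]
cmd-meas [-1.   1.2 -0.8] [-0.1  0.1  0.1]
```

Request:
step_arm(
  commands=[
    [[0, 0, -0.1, 0, 0, 0], [0, 0, -0.2, 0, 0, 0], [0, 0, -0.3, 0, 0, 0], [0.183, -0.686, -0.36, -0.019, 0.444, 0.051], [0.183, -0.686, -0.36, -0.019, 0.444, 0.051], [0.183, -0.686, -0.36, -0.019, 0.444, 0.051], [0.183, -0.686, -0.36, -0.019, 0.444, 0.051], [0.183, -0.686, -0.36, -0.019, 0.444, 0.051], [0.183, -0.686, -0.36, -0.019, 0.444, 0.051], [0.183, -0.686, -0.36, -0.019, 0.444, 0.051], [0.183, -0.686, -0.36, -0.019, 0.444, 0.051], [0.183, -0.686, -0.36, -0.019, 0.444, 0.051]],
  ],
)

```text
t: 13.35
ee_pos: [600.6, 76.7, 193.2]
tool_rot: [0.939, -0.036, 0.341, 0.013]
wrist_force: [-0.3, 0.0, -3.6]
grip_width: 0.324
grasp_force: 40.0
```

```bash
python3 - <<'E'
from h import *
app([[0.183, -0.686, -0.36, -0.019, 0.444, 0.051]])
o=get_obs();print(o["grip_width"],o["ee_pos"],o["wrist_force"])
plan(wp(1,-25,20,40),wp(1,-25,8,40))
im=get_image("side");cv2.imwrite("pics/s3.png",cv2.resize(im["pixels"][190:410,180:420],None,fx=2.5,fy=2.5))
E
```

```text
0.32373345698393885 [600.63640201  76.74509381 193.1799402 ] [-0.28483936  0.0388799  -3.5625378 ]
[-0.07, 0.0, 0.084, -0.0, 0.0, 0.0] -> [600.4  78.6 139.5]
[-0.086, 0.0, 0.102, -0.0, 0.0, 0.0] -> [600.4  78.6 127.5]
cmd-meas [-0.4  2.   1.1] [-0.1 -0.1  0.2]
```

View pics/s3.png

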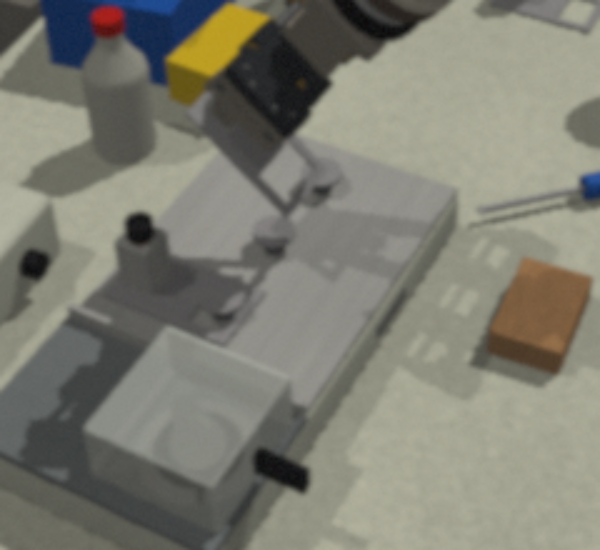

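The second carrier is held, tilted above the middle stud at crop (272,235), and the first sits flat on its stud. I'll repeat the same hooking moves.

Request:
step_arm(
  commands=[
    [[-0.07, 0, 0.084, 0, 0, 0], [-0.07, 0, 0.084, 0, 0, 0], [-0.086, 0, 0.102, 0, 0, 0], [-0.086, 0, 0.102, 0, 0, 0], [-0.086, 0, 0.102, 0, 0, 0], [-0.07, 0, 0.114, 0, 0, 0], [-0.06, 0, 0.124, 0, 0, 0], [-0.06, 0, 0.124, 0, 0, 0], [-0.06, 0, 0.124, 0, 0, 0]],
  ],
)

```text
t: 14.52
ee_pos: [618.0, 76.9, 127.2]
tool_rot: [0.939, -0.035, 0.341, 0.013]
wrist_force: [-0.1, 1.1, -2.6]
grip_width: 0.327
grasp_force: 40.0
```

```bash
python3 - <<'E'
from h import *
app([[-0.06, 0, 0.124, 0, 0, 0]])
o=get_obs();print(o["grip_width"],o["ee_pos"],o["wrist_force"])
plan(wp(1,-7,8,20),wp(1,-6,8,0))
E
```

```text
0.3268094293303915 [617.96991614  76.93404568 127.20307893] [-0.06825816  1.13910888 -2.6153029 ]
[0.002, 0.0, 0.06, 0.0, -0.222, 0.0] -> [637.1  75.9 105. ]
[-0.017, 0.0, 0.116, 0.0, -0.444, 0.0] -> [648.   75.1  77.5]
cmd-meas [-0.9  0.6  0.3] [-0.1 -0.   0.1]
```

Request:
step_arm(
  commands=[
    [[0.002, 0, 0.06, 0, -0.222, 0], [0.002, 0, 0.06, 0, -0.222, 0], [0.002, 0, 0.06, 0, -0.222, 0], [-0.017, 0, 0.116, 0, -0.444, 0], [-0.017, 0, 0.116, 0, -0.444, 0], [-0.017, 0, 0.116, 0, -0.444, 0], [-0.017, 0, 0.116, 0, -0.444, 0]],
  ],
)

```text
t: 15.4
ee_pos: [648.1, 74.8, 76.7]
tool_rot: [0.999, -0.038, 0.002, 0.0]
wrist_force: [-2.7, 0.7, -3.7]
grip_width: 0.323
grasp_force: 40.0
```

Request:
step_arm(
  commands=[
    [[-0.018, 0, 0.004, 0, 0, 0], [-0.018, 0, 0.01, 0, 0, 0], [-0.018, 0, 0.015, 0, 0, 0], [-0.018, 0, 0.015, 0, 0, 0]],
  ],
)

```text
t: 15.9
ee_pos: [640.2, 75.3, 70.9]
tool_rot: [0.999, -0.038, 0.001, 0.0]
wrist_force: [-2.9, -0.2, 1.4]
grip_width: 0.321
grasp_force: 40.0
```

Request:
step_arm(
  commands=[
    [[0, 0, 0, 0, 0, 0], [0, 0, 0, 0, 0, 0], [0, 0, 0, 0, 0, 0], [0, 0, -0.1, 0, 0, 0], [0, 0, -0.2, 0, 0, 0], [0, 0, -0.2, 0, 0, 0]],
  ],
  claw=0.1,
)

```text
t: 16.65
ee_pos: [643.3, 75.0, 176.0]
tool_rot: [0.999, -0.038, 0.005, 0.0]
wrist_force: [-0.8, 0.1, -0.2]
grip_width: 0.552
grasp_force: 0.0
```

```bash
python3 - <<'E'
from h import *
app([[-0.017, 0, 0.116, 0, -0.444, 0],[-0.018, 0, 0.015, 0, 0, 0],[0,0,-.2,0,0,0]])
np.set_printoptions(precision=1,suppress=True)
im=get_image("top");X=cloud(im);ok=im["range_z"]>0
m=(ok&(X[...,2]>35)&(X[...,2]<75));m[:225]=0;m[275:]=0;m[:,:335]=0;m[:,520:]=0
n,l,s,c=cv2.connectedComponentsWithStats(m.astype(np.uint8))
for i in range(1,n):
    if s[i,4]>=40: p=X[l==i];print(c[i],s[i,4],p[p[:,2]<54].mean(0),p[p[:,2]>58].mean(0))
cv2.imwrite("pics/t4.png",cv2.resize(im["pixels"][180:310,130:510],None,fx=2.1,fy=2.1,interpolation=cv2.INTER_CUBIC))
plan(([520.5,-408,140],dn(-2.4)),([520.5,-408,14],dn(-2.4)))
E
```

```text
[485.7 256.2] 237 [ 519.  -405.    46.3] [ 521.  -410.9   63.3]
[-0.164, 0.983, 0.06, 0.0, -0.0, -0.02] -> [ 520.5 -408.   140. ]
[-0.164, 0.983, 0.312, 0.0, -0.0, -0.02] -> [ 520.5 -408.    14. ]
cmd-meas [-2.7  0.8 -2.7] [0.  0.3 0.1]
```

View pics/t4.png

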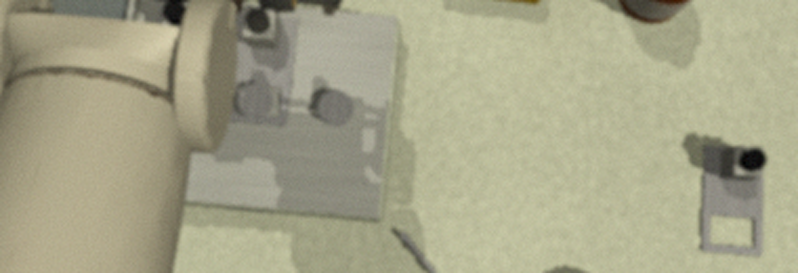

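The second carrier is flat on the middle stud at crop (258,98), and the third hasn't moved at (745,165). On to the third.

Request:
step_arm(
  commands=[
    [[-0.164, 0.983, 0.06, 0, 0, -0.02], [-0.164, 0.983, 0.06, 0, 0, -0.02], [-0.164, 0.983, 0.06, 0, 0, -0.02], [-0.164, 0.983, 0.06, 0, 0, -0.02], [-0.164, 0.983, 0.06, 0, 0, -0.02], [-0.164, 0.983, 0.06, 0, 0, -0.02], [-0.164, 0.983, 0.06, 0, 0, -0.02], [-0.164, 0.983, 0.06, 0, 0, -0.02], [-0.164, 0.983, 0.06, 0, 0, -0.02], [-0.164, 0.983, 0.06, 0, 0, -0.02], [-0.164, 0.983, 0.06, 0, 0, -0.02]],
  ],
  claw=0.4,
)

```text
t: 18.08
ee_pos: [521.3, -406.8, 139.6]
tool_rot: [1.0, -0.021, -0.0, -0.0]
wrist_force: [-0.3, -0.7, -0.2]
grip_width: 0.702
grasp_force: 0.0
```

Request:
step_arm(
  commands=[
    [[0, 0, 0.12, 0, 0, 0], [0, 0, 0.252, 0, 0, 0], [0, 0, 0.252, 0, 0, 0], [0, 0, 0.252, 0, 0, 0]],
  ],
)

```text
t: 18.58
ee_pos: [522.2, -408.9, 16.3]
tool_rot: [1.0, -0.022, 0.001, 0.001]
wrist_force: [-0.0, 0.7, 0.0]
grip_width: 0.701
grasp_force: 0.0
```

Request:
step_arm(
  commands=[
    [[0, 0, 0, 0, 0, 0], [0, 0, 0, 0, 0, 0], [0, 0, 0, 0, 0, 0], [0, 0, 0, 0, 0, 0], [0, 0, 0, 0, 0, 0]],
  ],
  claw=-1,
)

```text
t: 19.2
ee_pos: [521.4, -409.8, 15.4]
tool_rot: [1.0, -0.022, 0.001, 0.001]
wrist_force: [-0.5, -2.8, 4.6]
grip_width: 0.323
grasp_force: 40.0
```

```bash
python3 - <<'E'
from h import *
app([[-0.164, 0.983, 0.06, 0, 0, -0.02],[0,0,.252,0,0,0]])
p,r=cmd();plan((p+[0,0,150],r),wp(0,-25,75,40))
E
```

```text
[0.0, 0.0, -0.3, 0.0, 0.0, 0.0] -> [ 520.7 -408.2  164.2]
[0.113, -0.819, -0.361, -0.007, 0.444, 0.02] -> [594.4  -1.3 194.5]
cmd-meas [-0.7  1.6 -1.1] [-0.1  0.1  0.1]
```

Request:
step_arm(
  commands=[
    [[0, 0, -0.1, 0, 0, 0], [0, 0, -0.2, 0, 0, 0], [0, 0, -0.3, 0, 0, 0], [0.113, -0.819, -0.361, -0.007, 0.444, 0.02], [0.113, -0.819, -0.361, -0.007, 0.444, 0.02], [0.113, -0.819, -0.361, -0.007, 0.444, 0.02], [0.113, -0.819, -0.361, -0.007, 0.444, 0.02], [0.113, -0.819, -0.361, -0.007, 0.444, 0.02], [0.113, -0.819, -0.361, -0.007, 0.444, 0.02], [0.113, -0.819, -0.361, -0.007, 0.444, 0.02], [0.113, -0.819, -0.361, -0.007, 0.444, 0.02], [0.113, -0.819, -0.361, -0.007, 0.444, 0.02]],
  ],
)

```text
t: 20.7
ee_pos: [594.3, -1.8, 192.9]
tool_rot: [0.94, -0.036, 0.34, 0.013]
wrist_force: [0.0, -0.5, -3.1]
grip_width: 0.326
grasp_force: 40.0
```

```bash
python3 - <<'E'
from h import *
app([[0.113, -0.819, -0.361, -0.007, 0.444, 0.02]])
o=get_obs();print(o["grip_width"],o["ee_pos"],o["wrist_force"])
plan(wp(0,-25,20,40),wp(0,-25,8,40),wp(0,-8,8,40),wp(0,-7,8,20),wp(0,-6,8,0))
im=get_image("side");cv2.imwrite("pics/s5.png",cv2.resize(im["pixels"][190:410,180:420],None,fx=2.5,fy=2.5))
E
```

```text
0.32596384464509504 [594.34392005  -1.84035474 192.90956692] [ 0.01770176 -0.509773   -3.14967871]
[-0.071, -0.0, 0.084, 0.0, 0.0, -0.0] -> [594.4  -1.3 139.5]
[-0.086, -0.0, 0.103, 0.0, 0.0, -0.0] -> [594.4  -1.3 127.5]
[-0.06, -0.0, 0.124, 0.0, 0.0, -0.0] -> [611.3  -2.5 127.5]
[-0.059, -0.0, 0.184, 0.0, -0.222, -0.0] -> [631.1  -4.  105. ]
[-0.078, -0.0, 0.241, 0.0, -0.444, -0.0] -> [642.   -4.8  77.5]
cmd-meas [0.2 0.4 1.7] [-0.  -0.2  0.1]
```

View pics/s5.png

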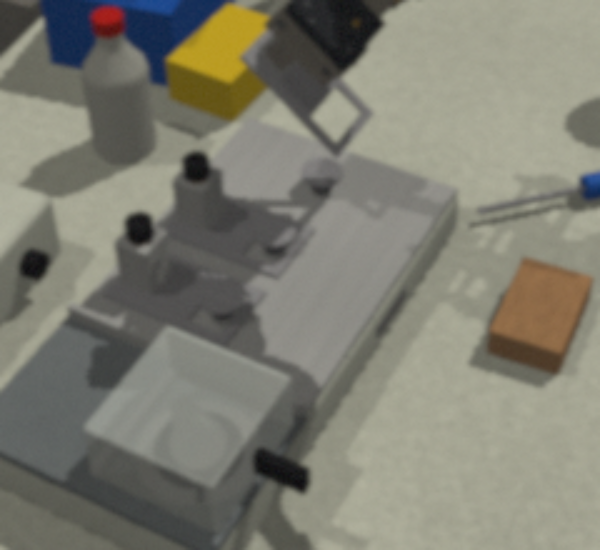

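The third carrier is tilted above the last free stud at crop (322,170), and the other two sit flat on theirs. I'll hook it the same way.

Request:
step_arm(
  commands=[
    [[-0.071, 0, 0.084, 0, 0, 0], [-0.071, 0, 0.084, 0, 0, 0], [-0.086, 0, 0.103, 0, 0, 0], [-0.086, 0, 0.103, 0, 0, 0], [-0.086, 0, 0.103, 0, 0, 0], [-0.07, 0, 0.114, 0, 0, 0], [-0.06, 0, 0.124, 0, 0, 0], [-0.06, 0, 0.124, 0, 0, 0], [-0.06, 0, 0.124, 0, 0, 0]],
  ],
)

```text
t: 21.88
ee_pos: [612.1, -3.2, 127.5]
tool_rot: [0.939, -0.036, 0.341, 0.013]
wrist_force: [-0.3, -0.5, -3.7]
grip_width: 0.322
grasp_force: 40.0
```

Request:
step_arm(
  commands=[
    [[0.002, 0, 0.06, 0, -0.222, 0], [0.002, 0, 0.06, 0, -0.222, 0], [0.002, 0, 0.06, 0, -0.222, 0], [-0.018, 0, 0.117, 0, -0.444, 0], [-0.018, 0, 0.117, 0, -0.444, 0], [-0.018, 0, 0.117, 0, -0.444, 0], [-0.018, 0, 0.117, 0, -0.444, 0]],
  ],
)

```text
t: 22.75
ee_pos: [642.6, -5.4, 76.8]
tool_rot: [0.999, -0.038, 0.002, -0.0]
wrist_force: [0.6, 0.4, -8.6]
grip_width: 0.321
grasp_force: 40.0
```

Request:
step_arm(
  commands=[
    [[-0.018, 0, 0.004, 0, 0, 0], [-0.018, 0, 0.01, 0, 0, 0], [-0.018, 0, 0.015, 0, 0, 0], [-0.018, 0, 0.015, 0, 0, 0]],
  ],
)

```text
t: 23.25
ee_pos: [633.8, -5.0, 71.4]
tool_rot: [0.999, -0.038, 0.0, 0.0]
wrist_force: [-5.1, 0.4, 6.2]
grip_width: 0.32
grasp_force: 40.0
```

Request:
step_arm(
  commands=[
    [[0, 0, 0, 0, 0, 0], [0, 0, 0, 0, 0, 0], [0, 0, 0, 0, 0, 0], [0, 0, -0.1, 0, 0, 0], [0, 0, -0.2, 0, 0, 0], [-0.2, 0.5, -0.3, 0, 0, 0], [-0.3, 0.6, -0.3, 0, 0, 0], [-0.3, 0.6, -0.3, 0, 0, 0], [-0.3, 0.6, -0.3, 0, 0, 0], [-0.3, 0.6, -0.3, 0, 0, 0], [-0.3, 0.6, -0.3, 0, 0, 0], [-0.3, 0.6, -0.3, 0, 0, 0]],
  ],
  claw=0.1,
)

```text
t: 24.75
ee_pos: [460.5, -294.3, 220.1]
tool_rot: [0.999, -0.04, 0.001, 0.0]
wrist_force: [0.1, 1.6, 0.0]
grip_width: 0.55
grasp_force: 0.0
```

```bash
python3 - <<'E'
from h import *
np.set_printoptions(precision=1,suppress=True)
app([[-0.06, 0, 0.124, 0, 0, 0],[-0.018, 0, 0.117, 0, -0.444, 0],[-0.018, 0, 0.015, 0, 0, 0],[-.3,.6,-.3,0,0,0]])
im=get_image("top");X=cloud(im)
cv2.imwrite("pics/t6.png",cv2.resize(im["pixels"][165:305,105:330],None,fx=3.5,fy=3.5,interpolation=cv2.INTER_CUBIC))
for n in("cover_tab","cover_hinge","dial_grip","index","dial"):
  for c in("top","side"):
    jm=im if c=="top" else get_image("side")
    for d in (tip_of(n,c) if n!="dial" else find_in(n,c))[:2]: print(n,c,round(d["confidence"],2),d["location"],P(jm,*d["location"]),"z77",P(jm,*d["location"],z=77),"z99",P(jm,*d["location"],z=99))
ok=im["range_z"]>0
m=ok&(X[...,2]>100)&(X[...,2]<115);m[:,185:]=0
p=X[m];print("cover top",len(p),p.mean(0),cv2.minAreaRect(p[:,:2].astype(np.float32)))
m=ok&(X[...,2]>35)&(X[...,2]<75);m[:,325:]=0
g=cv2.cvtColor(im["pixels"],cv2.COLOR_BGR2GRAY)
m=(g<45);m[:255]=0;m[300:]=0;m[:,:120]=0;m[:,180:]=0
n,l,s,c=cv2.connectedComponentsWithStats(m.astype(np.uint8))
for i in range(1,n):
    if s[i,4]>15:print("tab",s[i],c[i],np.median(X[l==i],0))
plan()
E
```

```text
cover_tab top 0.67 [144.0, 276.8] [464.6 290.6  86.3] z77 [465.2 294.2  77. ] z99 [463.7 285.8  99. ]
cover_tab side 0.77 [294.6, 375.1] [458.4 289.2  86.5] z77 [461.6 283.1  77. ] z99 [454.1 297.3  99. ]
cover_tab side 0.29 [311.4, 186.6] [ 688.7 -298.7   29.4] z77 [ 660.2 -235.7   77. ] z99 [ 647.  -206.6   99. ]
cover_hinge top 0.62 [155.9, 219.8] [577.1 267.  108.4] z77 [583.2 278.5  77. ] z99 [578.9 270.4  99. ]
cover_hinge side 0.6 [232.8, 356.1] [562.5 308.8 106.9] z77 [577.1 289.8  77. ] z99 [566.3 303.8  99. ]
index top 0.58 [254.8, 194.5] [631.6  70.9 109.1] z77 [639.8  75.6  77. ] z99 [634.2  72.4  99. ]
cover top 3211 [578.4 312.4 108.4] ((658.1759643554688, 367.26702880859375), (436.9366760253906, 164.3806610107422), 30.08679962158203)
tab [142 268  10  19 129] [146.  276.5] [465.9 286.6  86.2]
cmd-meas [-0.4  0.4 -0. ] [0.  0.  0.1]
```

View pics/t6.png

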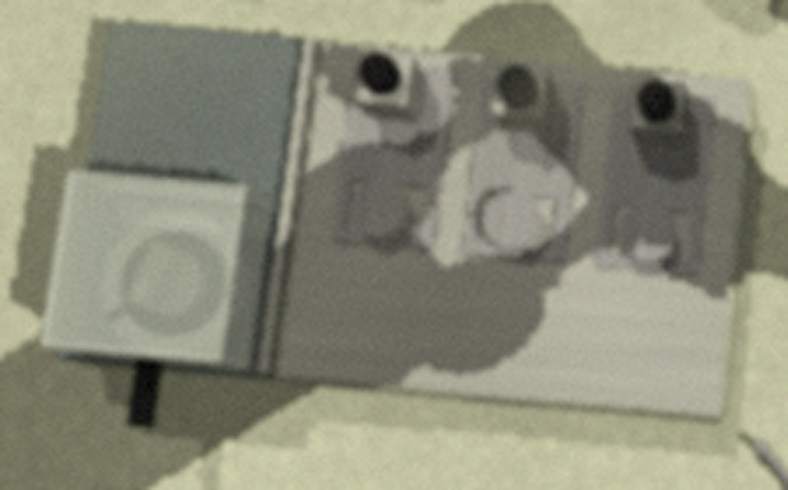

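All three carriers lie flat on their studs, with caps at crop (380,72), (518,88) and (657,100). The cover's top face has corners at about (68,172), (245,182), (222,360) and (42,345), and the tab is at (143,393).

```bash
cat >> h.py <<'E'
xs=np.array([np.cos(np.radians(YS)),np.sin(np.radians(YS)),0])
def tab(T,th,dz=4):   # T tab point (shut) ; TCP for tool down
    H=np.array(T)+124*xs-[0,0,20]
    a=np.arctan2(20,124)+th;r=np.hypot(20,124)
    return H-r*np.cos(a)*xs+[0,0,r*np.sin(a)-19+dz],dn(YS)
E
python3 - <<'E'
from h import *
np.set_printoptions(precision=1,suppress=True)
im=get_image("top")
print("cover ctr",P(im,(144+.5)/3.5-.5+105,(265.5)/3.5-.5+165,z=106), "dial ring",P(im,(172.5)/3.5-.5+105,(282.5)/3.5-.5+165,z=60))
c=P(im,(144+.5)/3.5-.5+105,(265.5)/3.5-.5+165,z=106);print("tab from cover (ctr u=50)",c-74*xs)
print(P(im,144.5,277,z=87)-4*xs)
T=[462,289,77]
a=tab(T,0);plan((a[0]+[0,0,80],a[1]),a)
E
```

```text
cover ctr [535.6 285.  106. ] dial ring [532.4 285.3  60. ]
tab from cover (ctr u=50) [461.9 290.6 106. ]
[460.1 289.6  87. ]
[-0.085, -1.159, 0.155, -0.0, -0.0, -0.0] -> [462. 289. 142.]
[-0.085, -1.159, 0.315, -0.0, -0.0, -0.0] -> [462. 289.  62.]
cmd-meas [-0.4  0.4 -0. ] [-0.   0.   0.1]
```

Request:
step_arm(
  commands=[
    [[-0.085, -0.96, 0, 0, 0, 0], [-0.085, -0.96, 0, 0, 0, 0], [-0.085, -0.96, 0, 0, 0, 0], [-0.085, -0.96, 0, 0, 0, 0], [-0.085, -0.96, 0, 0, 0, 0], [-0.085, -0.96, 0, 0, 0, 0], [-0.085, -0.96, 0, 0, 0, 0], [-0.085, -0.96, 0, 0, 0, 0], [-0.085, -0.96, 0, 0, 0, 0]],
  ],
  claw=0,
)

```text
t: 26.72
ee_pos: [455.1, 191.6, 219.6]
tool_rot: [0.999, -0.036, 0.0, -0.0]
wrist_force: [0.2, -1.1, -0.7]
grip_width: 0.502
grasp_force: 0.0
```

Request:
step_arm(
  commands=[
    [[0, -0.201, 0.15, 0, 0, 0], [0, -0.201, 0.15, 0, 0, 0], [0, -0.201, 0.155, 0, 0, 0], [0, -0.201, 0.155, 0, 0, 0], [0, -0.201, 0.25, 0, 0, 0], [0, -0.201, 0.315, 0, 0, 0], [0, -0.201, 0.315, 0, 0, 0], [0, -0.201, 0.315, 0, 0, 0]],
  ],
)

```text
t: 27.72
ee_pos: [465.5, 289.2, 64.7]
tool_rot: [0.999, -0.039, 0.002, -0.001]
wrist_force: [0.8, 0.8, 0.6]
grip_width: 0.5
grasp_force: 0.0
```

```bash
python3 - <<'E'
from h import *
app([[-0.085, -0.96, 0, 0, 0, 0],[0,-.201,.315,0,0,0]])
plan(tab([462,290,77],0))
im=get_image("side");cv2.imwrite("pics/s7.png",cv2.resize(im["pixels"][240:440,180:420],None,fx=2.5,fy=2.5))
E
```

```text
[-0.0, -0.0, 0.0, -0.0, -0.0, -0.0] -> [462. 290.  62.]
cmd-meas [-3.4  0.7 -2.6] [0.1 0.2 0.2]
```

View pics/s7.png

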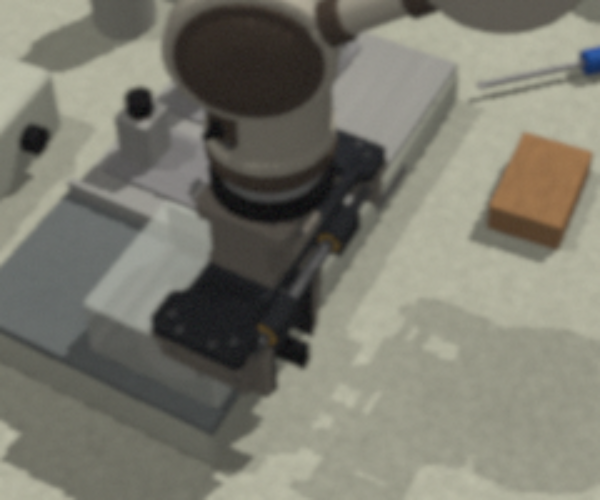

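The fingers straddle the tab at about crop (290,350). Closing.

Request:
step_arm(
  commands=[
    [[0, 0, 0, 0, 0, 0], [0, 0, 0, 0, 0, 0], [0, 0, 0, 0, 0, 0], [0, 0, 0, 0, 0, 0], [0, 0, 0, 0, 0, 0], [0, 0, 0, 0, 0, 0]],
  ],
  claw=-1,
  grip_force=25,
)

```text
t: 28.52
ee_pos: [463.4, 289.5, 62.2]
tool_rot: [0.999, -0.038, 0.0, 0.0]
wrist_force: [-0.8, 0.3, 1.8]
grip_width: 0.107
grasp_force: 25.0
```

```bash
python3 - <<'E'
from h import *
plan(*[tab([462,290,77],t) for t in np.linspace(0,2.1,13)[1:]])
E
```

```text
[0.011, -0.0, -0.042, -0.0, -0.0, -0.0] -> [467.4 289.6  83.3]
[0.029, -0.0, -0.082, -0.0, -0.0, -0.0] -> [476.3 288.9 103.3]
[0.053, -0.0, -0.119, -0.0, -0.0, -0.0] -> [488.6 288.  121.5]
[0.084, -0.0, -0.15, -0.0, -0.0, -0.0] -> [503.9 286.9 137.2]
[0.12, -0.0, -0.176, -0.0, -0.0, -0.0] -> [521.7 285.5 150. ]
[0.159, -0.0, -0.195, -0.0, -0.0, -0.0] -> [541.4 284.1 159.5]
[0.202, -0.0, -0.207, -0.0, -0.0, -0.0] -> [562.5 282.5 165.4]
[0.245, -0.0, -0.211, -0.0, -0.0, -0.0] -> [584.3 280.9 167.6]
[0.289, -0.0, -0.208, -0.0, -0.0, -0.0] -> [606.1 279.2 165.9]
[0.332, -0.0, -0.197, -0.0, -0.0, -0.0] -> [627.3 277.7 160.4]
[0.372, -0.0, -0.178, -0.0, -0.0, -0.0] -> [647.3 276.2 151.4]
[0.408, -0.001, -0.154, -0.0, -0.0, -0.0] -> [665.3 274.8 138.9]
cmd-meas [-1.4  0.4 -0. ] [-0.  -0.   0.1]
```

Grip 0.107 is the 10 mm tab. I'll follow the arc in two calls.

Request:
step_arm(
  commands=[
    [[0.005, 0, -0.021, 0, 0, 0], [0.011, 0, -0.042, 0, 0, 0], [0.019, 0, -0.062, 0, 0, 0], [0.029, 0, -0.082, 0, 0, 0], [0.041, 0, -0.101, 0, 0, 0], [0.053, 0, -0.119, 0, 0, 0], [0.068, 0, -0.135, 0, 0, 0], [0.084, 0, -0.15, 0, 0, 0], [0.101, 0, -0.164, 0, 0, 0], [0.12, 0, -0.176, 0, 0, 0], [0.139, 0, -0.186, 0, 0, 0], [0.159, 0, -0.195, 0, 0, 0]],
  ],
)

```text
t: 30.02
ee_pos: [543.0, 283.5, 159.8]
tool_rot: [0.999, -0.038, -0.0, -0.0]
wrist_force: [-1.0, 3.2, -6.8]
grip_width: 0.106
grasp_force: 25.0
```

Request:
step_arm(
  commands=[
    [[0.021, 0, -0.007, 0, 0, 0], [0.043, 0, -0.012, 0, 0, 0], [0.064, 0, -0.015, 0, 0, 0], [0.086, 0, -0.016, 0, 0, 0], [0.108, 0, -0.015, 0, 0, 0], [0.13, 0, -0.013, 0, 0, 0], [0.152, 0, -0.009, 0, 0, 0], [0.173, 0, -0.002, 0, 0, 0], [0.193, 0, 0.007, 0, 0, 0], [0.213, 0, 0.017, 0, 0, 0], [0.232, 0, 0.028, 0, 0, 0], [0.249, 0, 0.041, 0, 0, 0]],
  ],
)

```text
t: 31.52
ee_pos: [669.2, 274.0, 140.6]
tool_rot: [0.999, -0.038, 0.003, -0.001]
wrist_force: [0.5, 5.9, 5.6]
grip_width: 0.107
grasp_force: 25.0
```

```bash
python3 - <<'E'
from h import *
app([[.159,0,-.195,0,0,0],[.249,0,.041,0,0,0]])
o=get_obs();print(o["grip_width"],o["wrist_force"])
plan()
im=get_image("side");cv2.imwrite("pics/s8.png",cv2.resize(im["pixels"][200:440,140:400],None,fx=2.3,fy=2.3))
E
```

```text
0.10678896381404854 [0.49729432 5.85973068 5.63203439]
cmd-meas [-3.8  0.5 -1.4] [0.1 0.3 0.1]
```

View pics/s8.png

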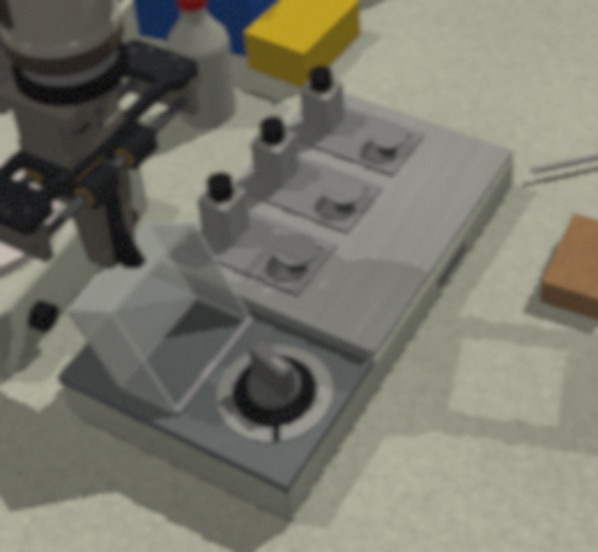

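The cover is back and all three carriers are hooked on their studs. The dial bar is at crop (270,375) and the black index at about (275,432). A small nudge will make sure the cover reaches its stop, then I'll release.

Request:
step_arm(
  commands=[
    [[0.005, 0, 0.004, 0, 0, 0], [0.01, 0, 0.008, 0, 0, 0], [0.01, 0, 0.008, 0, 0, 0]],
  ],
)

```text
t: 31.95
ee_pos: [674.2, 273.6, 136.5]
tool_rot: [0.999, -0.039, 0.003, -0.001]
wrist_force: [2.9, 4.7, 4.0]
grip_width: 0.102
grasp_force: 25.0
```

Request:
step_arm(
  commands=[
    [[0, 0, 0, 0, 0, 0], [0, 0, 0, 0, 0, 0], [0, 0, -0.04, 0, 0, 0], [0, 0, -0.15, 0, 0, 0], [0, 0, -0.26, 0, 0, 0], [-0.1, 0.2, -0.3, 0, 0, 0], [-0.2, 0.4, -0.3, 0, 0, 0], [-0.3, 0.6, -0.3, 0, 0, 0], [-0.3, 0.8, -0.3, 0, 0, 0], [-0.3, 0.8, -0.3, 0, 0, 0], [-0.3, 0.8, -0.3, 0, 0, 0], [-0.3, 0.8, -0.3, 0, 0, 0]],
  ],
  claw=-0.4,
)

```text
t: 33.45
ee_pos: [490.6, -116.1, 286.9]
tool_rot: [0.999, -0.039, 0.001, 0.001]
wrist_force: [0.3, 0.0, -0.7]
grip_width: 0.296
grasp_force: 0.0
```

```bash
python3 - <<'E'
from h import *
np.set_printoptions(precision=1,suppress=True)
app([[.01,0,.008,0,0,0],[-.3,.8,-.3,0,0,0]]);plan()
im=get_image("top");X=cloud(im)
cv2.imwrite("pics/t9.png",cv2.resize(im["pixels"][210:290,110:200],None,fx=6.5,fy=6.5,interpolation=cv2.INTER_CUBIC))
for n in("dial_grip","index","cover_tab"):
    for d in tip_of(n,"top")[:2]: print(n,round(d["confidence"],2),d["location"],P(im,*d["location"]))
m=(im["range_z"]>0)&(X[...,2]>88)&(X[...,2]<106);m[:222]=0;m[280:]=0;m[:,:120]=0;m[:,183:]=0
n,l,s,c=cv2.connectedComponentsWithStats(m.astype(np.uint8))
for i in range(1,n):
    if s[i,4]>15:p=X[l==i];print("bar",c[i],s[i],p.mean(0),cv2.minAreaRect(p[:,:2].astype(np.float32)),np.degrees(np.arctan2(*np.linalg.eigh(np.cov(p[:,:2].T))[1][::-1,1])))
E
```

```text
cmd-meas [ 0.2  2.7 -1.7] [-0.1  0.1  0.1]
dial_grip 0.84 [148.0, 244.4] [528.5 282.5  99.6]
index 0.88 [155.5, 242.2] [536.7 276.8  74.7]
index 0.72 [253.9, 189.0] [640.3  71.6 118.9]
cover_tab 0.76 [145.5, 172.7] [658.  273.7 162.5]
bar [148.5 242.9] [142 234  14  19 155] [531.8 282.4  97.8] ((532.4430541992188, 283.1217956542969), (14.656091690063477, 37.15256881713867), 64.62763977050781) 159.3626165868029
```

View pics/t9.png

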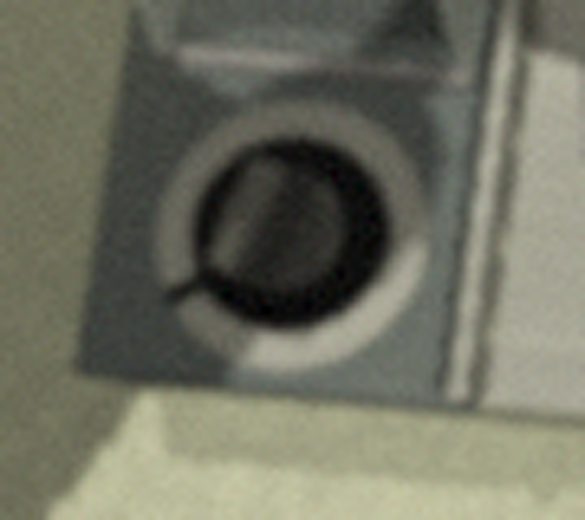

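The crop shows the bar's pointer end at about (225,250), the ring centred near (292,234) and the black index at about (185,288). I'll measure the index angle numerically in both cameras.

```bash
cat > idx.py <<'E'
from h import *
np.set_printoptions(precision=1,suppress=True)
def proj(im,Q):
    q=(np.array(im["R"])@Q.reshape(-1,3).T).T+im["t"];q=q@np.array(im["camera_matrix"]).T
    return (q[:,:2]/q[:,2:]).reshape(Q.shape[:-1]+(2,)).astype(np.float32)
def rect(im,c,z,h=60,s=.5):
    g=np.arange(-h,h+.1,s);x,y=np.meshgrid(c[0]+g,c[1]+g,indexing="ij")
    m=proj(im,np.stack([x,y,np.full_like(x,z)],-1))
    return cv2.remap(im["pixels"],m[...,0],m[...,1],cv2.INTER_CUBIC)
def polar(im,c,z,r,a):
    A,Rr=np.meshgrid(np.radians(a),r,indexing="ij")
    m=proj(im,np.stack([c[0]+Rr*np.cos(A),c[1]+Rr*np.sin(A),np.full_like(A,z)],-1))
    return cv2.remap(cv2.cvtColor(im["pixels"],cv2.COLOR_BGR2GRAY),m[...,0],m[...,1],cv2.INTER_LINEAR).astype(float)
E
python3 - <<'E'
from idx import *
T=get_image("top");S=get_image("side")
px=[(292.5)/6.5-.5+110,(234.5)/6.5-.5+210];print("ring ctr top",P(T,*px,z=57))
for im,n in((T,"top"),(S,"side")):
    # refine axis: dark knob disc edge (dark->ring) 
    best=None
    c0=P(T,*px,z=57)[:2]
    a=np.arange(0,360,3)
    for dx in np.arange(-8,8.1,1):
        for dy in np.arange(-8,8.1,1):
            w=polar(im,c0+[dx,dy],57,np.array([41.,43.]),a).mean(1);b=polar(im,c0+[dx,dy],57,np.array([46.,48.]),a).mean(1)
            s=np.median(w-b)
            if best is None or s>best[0]:best=(s,c0+[dx,dy])
    c=best[1];print(n,"axis",c,best[0])
    for cc in(c,):
        a=np.arange(90,180,2.);v=polar(im,cc,58,np.arange(36,43,1.),a).mean(1);print(v.round().astype(int).tolist())
        k=np.clip(np.median(v)-15-v,0,None);print("index ang",(a*k).sum()/k.sum(),"dial",4 and np.radians(180+YS-(a*k).sum()/k.sum()))
    for t in("dial_grip","index"):
        for d in tip_of(t,n)[:1]:print(t,d["confidence"],P(im,*d["location"],z=92 if t[0]=="d" else 55))
E
```

```text
ring ctr top [532.1 284.8  57. ]
top axis [532.1 284.8] 26.0
[101, 99, 98, 99, 100, 100, 99, 101, 102, 100, 97, 89, 75, 57, 41, 35, 45, 64, 82, 93, 97, 98, 99, 100, 100, 99, 99, 100, 102, 103, 101, 101, 101, 101, 100, 100, 105, 117, 131, 146, 159, 165, 167, 168, 168]
index ang 119.61398397669338 dial 0.9794092427085954
dial_grip 0.72 [533.6 285.7  92. ]
index 0.96 [531.5 284.9  55. ]
side axis [529.1 283.8] 20.0
[97, 96, 96, 96, 97, 97, 97, 97, 96, 95, 93, 86, 71, 51, 41, 49, 67, 83, 92, 96, 97, 97, 95, 96, 97, 97, 97, 97, 97, 97, 97, 97, 97, 97, 102, 113, 127, 139, 146, 149, 150, 150, 151, 150, 150]
index ang 118.14270032930847 dial 1.0050879865862132
dial_grip 0.75 [530.7 282.7  92. ]
index 0.6 [534.4 278.7  55. ]
```

```bash
python3 - <<'E'
from h import *
print(np.round(get_obs()["q"],2))
plan(([531,284.5,190],dn(-21.5)),([531,284.5,73],dn(-21.5)))
setb=cmd()
E
```

```text
[-0.47 -0.07  1.69  0.    1.52  1.18]
[0.02, -0.8, 0.19, -0.0, -0.0, 0.191] -> [531.  284.5 190. ]
[0.02, -0.8, 0.424, -0.0, -0.0, 0.191] -> [531.  284.5  73. ]
cmd-meas [-1.  -0.7 -0.1] [ 0. -0. -0.]
```

Request:
step_arm(
  commands=[
    [[0.02, -0.8, 0.0, 0, 0, -0.9], [0.02, -0.8, 0.0, 0, 0, -0.9], [0.02, -0.8, 0.0, 0, 0, -0.9], [0.02, -0.8, 0.0, 0, 0, -0.9], [0.02, -0.8, 0.0, 0, 0, -0.9], [0.02, -0.8, 0.0, 0, 0, -0.9], [0.02, -0.8, 0.0, 0, 0, -0.9], [0.02, -0.8, 0.0, 0, 0, -0.9], [0.02, -0.8, 0.0, 0, 0, -0.9], [0.02, -0.8, 0.0, 0, 0, -0.9]],
  ],
  claw=-0.1,
)

```text
t: 35.2
ee_pos: [532.0, 284.3, 285.1]
tool_rot: [0.785, 0.619, -0.0, 0.0]
wrist_force: [1.1, -0.1, -0.7]
grip_width: 0.451
grasp_force: 0.0
```

```bash
python3 - <<'E'
from h import *
app([[0.02, -0.8, 0.0, 0, 0, -0.9]])
plan(([531,284.5,190],dn(158.5)),([531,284.5,73],dn(158.5)))
E
```

```text
[-0.0, 0.0, 0.19, 0.0, 0.0, -0.909] -> [531.  284.5 190. ]
[-0.0, 0.0, 0.424, 0.0, 0.0, -0.909] -> [531.  284.5  73. ]
cmd-meas [-1.2  0.4  0.1] [ 0.  -0.   0.2]
```

Request:
step_arm(
  commands=[
    [[0, 0, 0.19, 0, 0, -0.909], [0, 0, 0.19, 0, 0, -0.909], [0, 0, 0.19, 0, 0, -0.909], [0, 0, 0.19, 0, 0, -0.909], [0, 0, 0.19, 0, 0, -0.909], [0, 0, 0.19, 0, 0, -0.909], [0, 0, 0.19, 0, 0, -0.909], [0, 0, 0.19, 0, 0, -0.909], [0, 0, 0.19, 0, 0, -0.909], [0, 0, 0.3, 0, 0, -0.909], [0, 0, 0.424, 0, 0, -0.909], [0, 0, 0.424, 0, 0, -0.909]],
  ],
)

```text
t: 36.7
ee_pos: [529.0, 284.6, 68.0]
tool_rot: [0.189, 0.982, -0.0, -0.004]
wrist_force: [0.1, 1.6, 0.0]
grip_width: 0.452
grasp_force: 1.0
```

Request:
step_arm(
  commands=[
    [[0, 0, 0, 0, 0, 0], [0, 0, 0, 0, 0, 0], [0, 0, 0, 0, 0, 0], [0, 0, 0, 0, 0, 0], [0, 0, 0, 0, 0, 0], [0, 0, 0, 0, 0, 0]],
  ],
  claw=-1,
  grip_force=20,
)

```text
t: 37.45
ee_pos: [532.8, 284.1, 74.2]
tool_rot: [0.187, 0.982, 0.0, 0.001]
wrist_force: [-1.9, -1.9, 5.9]
grip_width: 0.152
grasp_force: 19.9
```

```bash
python3 - <<'E'
from h import *
app([[0, 0, 0.424, 0, 0, -0.909]])
o=get_obs();print(o["wrist_force"],o["wrist_torque"],o["grip_width"],o["ee_pos"])
plan(([531,284.5,73],dn(118.9)))
E
```

```text
[-1.91093022 -1.92863538  5.93945287] [-0.27722987  0.05504031  0.0171775 ] 0.15214171669495888 [532.81025025 284.11474878  74.21511216]
[-0.0, -0.0, 0.0, 0.0, 0.0, 0.44] -> [531.  284.5  73. ]
cmd-meas [-2.   0.5 -1.1] [-0.  -0.1  0.1]
```

Request:
step_arm(
  commands=[
    [[0, 0, 0, 0, 0, 0.11], [0, 0, 0, 0, 0, 0.22], [0, 0, 0, 0, 0, 0.33], [0, 0, 0, 0, 0, 0.44], [0, 0, 0, 0, 0, 0.44], [0, 0, 0, 0, 0, 0.44], [0, 0, 0, 0, 0, 0.44]],
  ],
)

```text
t: 38.33
ee_pos: [532.5, 283.8, 74.2]
tool_rot: [0.509, 0.861, -0.0, 0.0]
wrist_force: [-2.1, -2.9, 7.6]
grip_width: 0.15
grasp_force: 19.9
```

Request:
step_arm(
  commands=[
    [[0, 0, 0, 0, 0, 0], [0, 0, 0, 0, 0, 0], [0, 0, 0, 0, 0, 0], [0, 0, -0.1, 0, 0, 0], [0, 0, -0.2, 0, 0, 0], [0, 0, -0.32, 0, 0, 0], [0.6, 0.25, -0.4, 0, 0, 0], [0.6, 0.25, -0.4, 0, 0, 0], [0.6, 0.25, -0.4, 0, 0, 0], [0.6, 0.25, -0.4, 0, 0, 0], [0.6, 0.25, -0.4, 0, 0, 0], [0.6, 0.25, -0.4, 0, 0, 0]],
  ],
  claw=-0.4,
)

```text
t: 39.83
ee_pos: [495.0, 610.9, 271.5]
tool_rot: [0.507, 0.862, -0.0, -0.0]
wrist_force: [-0.1, 0.7, 0.5]
grip_width: 0.301
grasp_force: 0.0
```

```bash
python3 - <<'E'
from idx import *
app([[0,0,0,0,0,.44],[.6,.25,-.4,0,0,0]]);plan()
T=get_image("top");S=get_image("side")
c=[531,284.5]
a=np.arange(90,180,2.)
for im,n in((T,"top"),(S,"side")):
    X=cloud(im);m=(im["range_z"]>0)&(X[...,2]>88)&(X[...,2]<106)&(np.hypot(X[...,0]-c[0],X[...,1]-c[1])<28)
    p=X[m];e=np.degrees(np.arctan2(*np.linalg.eigh(np.cov(p[:,:2].T))[1][::-1,1]));print(n,len(p),p.mean(0),"bar",e%180,cv2.minAreaRect(p[:,:2].astype(np.float32)))
A=cv2.rotate(rect(T,[531,284.5],99,50,.25),cv2.ROTATE_180);A=cv2.resize(A,(400,400))
B=cv2.rotate(rect(T,[531,284.5],57,50,.25),cv2.ROTATE_180);B=cv2.resize(B,(400,400))
cv2.imwrite("pics/t10.png",np.hstack([A,B]))
E
```

```text
cmd-meas [ 0.2 -3.2  1.7] [ 0.1  0.  -0.1]
top 150 [531.7 282.6  97.8] bar 118.43263244026849 ((531.8084106445312, 283.2449645996094), (14.907569885253906, 38.40739440917969), 27.415481567382812)
side 180 [529.  287.5  96.8] bar 119.00855252877197 ((530.2045288085938, 285.4618835449219), (13.876193046569824, 39.06856155395508), 27.783430099487305)
```

View pics/t10.png

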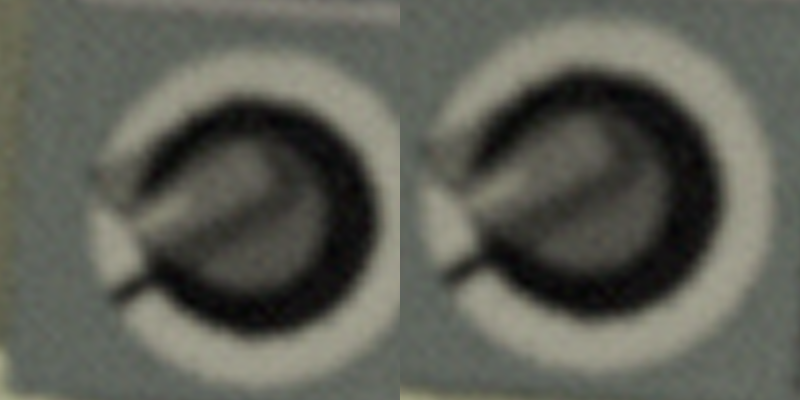

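The rectified views show the pointer at the lower left, in line with the black index. Bar angle is 118.4–119.0° and the index is about 118.9°. Now I'll shut the cover.

```bash
python3 - <<'E'
from h import *
r=dn(YS+180)
plan(([667,274.6,255],r),([667,274.6,138.5],r))
E
```

```text
[-0.749, -0.021, 0.036, 0.0, 0.0, -0.631] -> [667.  274.6 255. ]
[-0.749, -0.021, 0.269, 0.0, 0.0, -0.631] -> [667.  274.6 138.5]
cmd-meas [-0.8 -1.5  1.4] [ 0.1  0.  -0.1]
```

Request:
step_arm(
  commands=[
    [[-0.749, -0.021, 0.036, 0, 0, -0.631], [-0.749, -0.021, 0.036, 0, 0, -0.631], [-0.749, -0.021, 0.036, 0, 0, -0.631], [-0.749, -0.021, 0.036, 0, 0, -0.631], [-0.749, -0.021, 0.036, 0, 0, -0.631], [-0.749, -0.021, 0.036, 0, 0, -0.631], [-0.749, -0.021, 0.036, 0, 0, -0.631], [-0.749, -0.021, 0.036, 0, 0, -0.631], [-0.749, -0.021, 0.036, 0, 0, -0.631], [-0.749, -0.021, 0.036, 0, 0, -0.631]],
  ],
  claw=-0.1,
)

```text
t: 41.18
ee_pos: [667.8, 275.4, 255.4]
tool_rot: [0.038, 0.999, 0.0, 0.0]
wrist_force: [0.8, 0.2, 0.0]
grip_width: 0.449
grasp_force: 0.0
```

Request:
step_arm(
  commands=[
    [[0, 0, 0.08, 0, 0, 0], [0, 0, 0.16, 0, 0, 0], [0, 0, 0.2, 0, 0, 0], [0, 0, 0.233, 0, 0, 0], [0, 0, 0.233, 0, 0, 0], [0, 0, 0.233, 0, 0, 0]],
  ],
)

```text
t: 41.92
ee_pos: [669.4, 274.3, 140.5]
tool_rot: [0.038, 0.999, 0.0, 0.001]
wrist_force: [0.3, -0.4, 0.7]
grip_width: 0.446
grasp_force: 0.0
```

Request:
step_arm(
  commands=[
    [[0, 0, 0, 0, 0, 0], [0, 0, 0, 0, 0, 0], [0, 0, 0, 0, 0, 0], [0, 0, 0, 0, 0, 0], [0, 0, 0, 0, 0, 0], [0, 0, 0, 0, 0, 0]],
  ],
  claw=-1,
  grip_force=25,
)

```text
t: 42.68
ee_pos: [668.5, 274.2, 138.9]
tool_rot: [0.038, 0.999, 0.0, 0.0]
wrist_force: [-0.0, 1.3, 1.2]
grip_width: 0.107
grasp_force: 25.0
```

```bash
python3 - <<'E'
from h import *
app([[-0.749, -0.021, 0.036, 0, 0, -0.631],[0,0,.233,0,0,0]])
r=dn(YS+180)
plan(*[(tab([462,290,77],t)[0],r) for t in np.linspace(2.1,0,13)[1:]])
E
```

```text
[0.04, -0.0, -0.025, 0.0, 0.0, -0.0] -> [647.3 276.2 151.4]
[0.08, -0.0, -0.044, 0.0, 0.0, -0.0] -> [627.3 277.7 160.4]
[0.122, -0.0, -0.054, 0.0, 0.0, -0.0] -> [606.1 279.2 165.9]
[0.166, -0.0, -0.058, 0.0, 0.0, -0.0] -> [584.3 280.9 167.6]
[0.21, -0.0, -0.054, 0.0, 0.0, -0.0] -> [562.5 282.5 165.4]
[0.252, -0.0, -0.042, 0.0, 0.0, -0.0] -> [541.4 284.1 159.5]
[0.292, -0.0, -0.023, 0.0, 0.0, -0.0] -> [521.7 285.5 150. ]
[0.327, -0.0, 0.003, 0.0, 0.0, -0.0] -> [503.9 286.9 137.2]
[0.358, -0.0, 0.034, 0.0, 0.0, -0.0] -> [488.6 288.  121.5]
[0.382, -0.0, 0.071, 0.0, 0.0, -0.0] -> [476.3 288.9 103.3]
[0.4, -0.0, 0.111, 0.0, 0.0, -0.0] -> [467.4 289.6  83.3]
[0.411, -0.0, 0.153, 0.0, 0.0, -0.0] -> [462. 290.  62.]
cmd-meas [-1.5  0.6 -0.2] [-0.  -0.   0.1]
```

Tab gripped. I'll run the arc back in two calls.

Request:
step_arm(
  commands=[
    [[0.02, 0, -0.013, 0, 0, 0], [0.04, 0, -0.025, 0, 0, 0], [0.06, 0, -0.036, 0, 0, 0], [0.08, 0, -0.044, 0, 0, 0], [0.1, 0, -0.05, 0, 0, 0], [0.122, 0, -0.054, 0, 0, 0], [0.144, 0, -0.057, 0, 0, 0], [0.166, 0, -0.058, 0, 0, 0], [0.188, 0, -0.057, 0, 0, 0], [0.21, 0, -0.054, 0, 0, 0], [0.231, 0, -0.049, 0, 0, 0], [0.252, 0, -0.042, 0, 0, 0]],
  ],
)

```text
t: 44.18
ee_pos: [542.6, 283.7, 160.8]
tool_rot: [0.038, 0.999, -0.0, 0.001]
wrist_force: [2.0, -1.2, 5.4]
grip_width: 0.101
grasp_force: 25.0
```

Request:
step_arm(
  commands=[
    [[0.02, 0, 0.009, 0, 0, 0], [0.04, 0, 0.019, 0, 0, 0], [0.058, 0, 0.031, 0, 0, 0], [0.075, 0, 0.045, 0, 0, 0], [0.091, 0, 0.06, 0, 0, 0], [0.106, 0, 0.076, 0, 0, 0], [0.118, 0, 0.094, 0, 0, 0], [0.13, 0, 0.113, 0, 0, 0], [0.14, 0, 0.133, 0, 0, 0], [0.148, 0, 0.153, 0, 0, 0], [0.154, 0, 0.174, 0, 0, 0], [0.159, 0, 0.195, 0, 0, 0]],
  ],
)

```text
t: 45.68
ee_pos: [459.4, 289.8, 60.8]
tool_rot: [0.038, 0.999, -0.001, -0.004]
wrist_force: [-5.5, 0.1, 3.3]
grip_width: 0.105
grasp_force: 25.0
```

Request:
step_arm(
  commands=[
    [[0, 0, 0.003, 0, 0, 0], [0, 0, 0.006, 0, 0, 0], [0, 0, 0.006, 0, 0, 0]],
  ],
)

```text
t: 46.05
ee_pos: [458.8, 289.8, 57.6]
tool_rot: [0.038, 0.999, -0.001, -0.005]
wrist_force: [-9.0, 0.7, 3.3]
grip_width: 0.105
grasp_force: 25.0
```

Request:
step_arm(
  commands=[
    [[0, 0, 0, 0, 0, 0], [0, 0, 0, 0, 0, 0], [0, 0, 0, 0, 0, 0], [0, 0, -0.1, 0, 0, 0], [0, 0, -0.2, 0, 0, 0], [0, 0, -0.32, 0, 0, 0], [0.1, -0.6, -0.4, 0, 0, 0], [0.1, -0.9, -0.4, 0, 0, 0], [0.1, -0.9, -0.4, 0, 0, 0], [0.1, -0.9, -0.4, 0, 0, 0], [0.1, -0.9, -0.4, 0, 0, 0], [0.1, -0.9, -0.4, 0, 0, 0]],
  ],
  claw=-0.4,
)

```text
t: 47.55
ee_pos: [392.6, -78.7, 253.2]
tool_rot: [0.038, 0.999, -0.0, 0.001]
wrist_force: [0.9, -0.0, -0.2]
grip_width: 0.3
grasp_force: 0.0
```

```bash
python3 - <<'E'
from idx import *
o=get_obs();print(o["ee_pos"],o["wrist_force"])
T=get_image("top");X=cloud(T)
for n in("cover_tab","cover_hinge","carrier_a_block","stud_0","tip_box","beaker","reagent","wash"):
    for d in tip_of(n,"top")[:3]:
        if d["confidence"]>.4:print(n,round(d["confidence"],2),d["location"],P(T,*d["location"]))
def reg(xl,yl,zl):
    m=(T["range_z"]>0)
    for k,(lo,hi) in enumerate((xl,yl,zl)):m&=(X[...,k]>lo)&(X[...,k]<hi)
    return X[m]
p=reg((485,600),(225,345),(100,114));print("cover top",len(p),p.mean(0),p[:,2].std())
A=np.c_[p[:,:2],np.ones(len(p))];print("plane",np.linalg.lstsq(A,p[:,2],rcond=None)[0])
for k in range(3):
    b=ST[k]+68*xs[:2];c=reg((b[0]-15,b[0]+22),(b[1]-15,b[1]+15),(113,125));q=reg((b[0]-18,b[0]+18),(b[1]-18,b[1]+18),(98,107))
    print(k,"cap",len(c),c.mean(0),"exp",b,"blocktop",len(q),q.mean(0))
print({k:(p[:,2].mean().round(1),len(p)) for k,p in {"tab":reg((435,485),(270,310),(60,120))}.items()})
E
```

```text
[392.6 -78.7 253.2] [ 0.9 -0.  -0.2]
cover_tab 0.66 [143.8, 277.4] [463.  288.8  91.8]
cover_hinge 0.79 [154.6, 221.8] [572.8 268.9 109.5]
carrier_a_block 0.55 [220.5, 188.0] [645.7 142.  103.3]
stud_0 0.72 [286.8, 234.8] [556.2   7.   72.7]
stud_0 0.68 [250.1, 228.2] [569.1  83.4  72.4]
stud_0 0.57 [214.6, 226.2] [572.1 157.   73.4]
tip_box 0.88 [365.4, 163.1] [ 720.  -157.8   49.6]
beaker 0.75 [427.1, 335.5] [ 354.  -292.9    4. ]
reagent 0.96 [438.5, 174.5] [ 684.1 -304.7   89.4]
wash 0.74 [252.8, 226.8] [572.1  77.9  72.4]
wash 0.71 [304.8, 138.3] [757.1 -27.   95.1]
cover top 2540 [538.8 281.9 110.4] 2.168226135855553
plane [ -0.    0.  122.4]
0 cap 102 [634.   -5.1 118.8] exp [633.   -4.2] blocktop 113 [630.7  -6.  102.6]
1 cap 104 [641.3  74.9 118.7] exp [639.   75.7] blocktop 113 [637.6  72.4 103. ]
2 cap 101 [647.8 154.  119. ] exp [644.9 155.3] blocktop 104 [643.6 150.5 102.7]
{'tab': (np.float64(87.7), 159)}
```

The front of the cover reads about 4–5 mm high, so it isn't quite shut. I'll press the tab down with closed fingers.

```bash
python3 - <<'E'
from idx import *
app([[.252,0,-.042,0,0,0],[.159,0,.195,0,0,0],[0,0,.006,0,0,0],[.1,-.9,-.4,0,0,0]])
r=dn(YS+180)
plan(([462,290,120],r),([462,290,95],r),([462,290,85],r))
E
```

```text
[-0.1, 0.9, 0.278, 0.0, 0.0, -0.0] -> [462 290 120]
[-0.1, 0.9, 0.328, 0.0, 0.0, -0.0] -> [462 290  95]
[-0.1, 0.9, 0.348, 0.0, 0.0, -0.0] -> [462 290  85]
cmd-meas [-14.9 -79.4   6.7] [-0.   0.  -0.1]
```

Request:
step_arm(
  commands=[
    [[-0.1, 0.9, 0, 0, 0, 0], [-0.1, 0.9, 0, 0, 0, 0], [-0.1, 0.9, 0, 0, 0, 0], [-0.1, 0.9, 0, 0, 0, 0], [-0.1, 0.9, 0, 0, 0, 0], [-0.1, 0.9, 0, 0, 0, 0], [-0.1, 0.9, 0, 0, 0, 0], [-0.1, 0.9, 0, 0, 0, 0], [-0.1, 0.9, 0, 0, 0, 0], [-0.1, 0.9, 0, 0, 0, 0]],
  ],
  claw=-1,
)

```text
t: 49.25
ee_pos: [477.4, 367.1, 252.8]
tool_rot: [0.039, 0.999, -0.0, 0.0]
wrist_force: [0.8, -0.1, -0.9]
grip_width: 0.007
grasp_force: 0.0
```

```bash
python3 - <<'E'
from idx import *
r=dn(YS+180);setcmd(get_obs()["ee_pos"],r)
plan(([462,289.5,120],r),([462,289.5,95],r),([462,289.5,85],r))
E
```

```text
[0.019, -0.157, 0.266, 0.0, 0.0, 0.0] -> [462.  289.5 120. ]
[0.019, -0.157, 0.316, 0.0, 0.0, 0.0] -> [462.  289.5  95. ]
[0.019, -0.157, 0.336, 0.0, 0.0, 0.0] -> [462.  289.5  85. ]
cmd-meas [0. 0. 0.] [ 0.  -0.   0.2]
```

Request:
step_arm(
  commands=[
    [[0.019, -0.157, 0.2, 0, 0, 0], [0.019, -0.157, 0.266, 0, 0, 0], [0.019, -0.157, 0.266, 0, 0, 0], [0.019, -0.157, 0.3, 0, 0, 0], [0.019, -0.157, 0.316, 0, 0, 0], [0.019, -0.157, 0.322, 0, 0, 0], [0.019, -0.157, 0.328, 0, 0, 0], [0.019, -0.157, 0.332, 0, 0, 0], [0.019, -0.157, 0.332, 0, 0, 0]],
  ],
)

```text
t: 50.38
ee_pos: [462.7, 291.0, 87.3]
tool_rot: [0.038, 0.999, 0.0, 0.001]
wrist_force: [-0.2, 1.7, 2.6]
grip_width: 0.007
grasp_force: 1.2
```

Request:
step_arm(
  commands=[
    [[0, 0, 0.002, 0, 0, 0], [0, 0, 0.004, 0, 0, 0], [0, 0, 0.004, 0, 0, 0]],
  ],
)

```text
t: 50.75
ee_pos: [462.8, 291.0, 87.0]
tool_rot: [0.038, 0.999, 0.0, 0.001]
wrist_force: [-6.1, -0.9, 14.5]
grip_width: 0.004
grasp_force: 7.1
```

Contact is firm (14 N) at z = 87, which is the shut height of the tab's top. I'll lift off, verify and hand in.

Request:
step_arm(
  commands=[
    [[0, 0, -0.1, 0, 0, 0], [0, 0, -0.2, 0, 0, 0], [0, 0, -0.3, 0, 0, 0], [0.1, -0.5, -0.4, 0, 0, 0], [0.1, -0.9, -0.4, 0, 0, 0], [0.1, -0.9, -0.4, 0, 0, 0], [0.1, -0.9, -0.4, 0, 0, 0], [0.1, -0.9, -0.4, 0, 0, 0], [0.1, -0.9, -0.4, 0, 0, 0], [0.1, -0.9, -0.4, 0, 0, 0], [0.1, -0.9, -0.4, 0, 0, 0], [0.1, -0.9, -0.4, 0, 0, 0]],
  ],
)

```text
t: 52.25
ee_pos: [377.4, -155.4, 284.6]
tool_rot: [0.04, 0.999, 0.0, 0.0]
wrist_force: [-1.1, -0.6, 0.6]
grip_width: 0.005
grasp_force: 0.0
```

```bash
python3 - <<'E'
from idx import *
np.set_printoptions(precision=4,suppress=True)
T=get_image("top");X=cloud(T)
def reg(xl,yl,zl):
    m=(T["range_z"]>0)
    for k,(lo,hi) in enumerate((xl,yl,zl)):m&=(X[...,k]>lo)&(X[...,k]<hi)
    return X[m]
p=reg((495,575),(245,325),(102,114));A=np.c_[p[:,:2],np.ones(len(p))];print(len(p),p[:,2].mean(),"slope",np.linalg.lstsq(A,p[:,2],rcond=None)[0][:2])
t=reg((440,480),(275,305),(75,120));print("tab z",np.percentile(t[:,2],[10,50,90]),len(t))
E
```

```text
1606 108.77796270806454 slope [0.0019 0.0024]
tab z [78.8513 86.3705 88.9366] 116
```

```bash
python3 -c "
from station import *
print(close_job())"
```

```text
the job is handed in; nothing more can be done
None
```

The job is handed in: all three carriers are on their studs, the dial pointer is within about 1° of the index by camera measurement, the cover is shut, and I left the bottles, beaker and yellow box alone.

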